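# Brace and open a screw-capped jar of drill blanks

## Robot

A 6-joint arm with a two-finger parallel gripper is mounted at the origin on the work surface; the furniture and walls round the work are solid. World frame = base frame: x ahead of the robot, y to its left, z up, the work surface at z = 0. Lengths are in m, angles in rad, forces in N, time in s.
With the tool pointing down it reaches from about 0.375 to 0.9 m from the base axis. Payload 3.1 kg.
Tool frame: the origin (TCP) lies on the centre line of the jaws, within the pads' length; the fingertips stand robot.tip_reach ahead of it and the grasp point (between the pads) is the TCP (robot.tip_reach is the distance from the TCP to the fingertips, in m); z points along the fingers, y is the direction in which the jaws open and shut (so a half turn about z gives the same grasp; the last joint's range is limited). The gripper opens to 87 mm and grips with 3 to 60 N. Pads are 19 mm wide; open, the fingers measure 117 mm over their backs; the gripper's body (75 mm by 190 mm) begins 51 mm behind the grasp point.
Start: joints at [0.977, 0.527, 1.433, -0, 1.181, -0.178], TCP at [0.252, 0.572, 0.242] pointing down, gripper open.
Joint ranges: [-3.08, 3.08], [-0.75, 2.2], [0.22, 2.44], [-1.43, 4.57], [0, 2.65], [-2.85, 2.85]. Speed limits (rad/s): [2.79, 2.79, 3.14, 3.14, 3.14, 3.14].

## Interface

Orientations are given as a unit quaternion [x, y, z, w].
In Python, from rig import telemetry, viewer, robot gives the robot as it stands. The module is installed in compiled form; this text tells all that it offers.
- The arm moves only by the tool step_arm, never from a script. Its argument "targets" is a list of rows, each an object of numbers: "dx", "dy", "dz": the shift along the tool's x, y, z in m; "rx", "ry", "rz": the turn, a rotation vector about the tool's x, y, z in degrees. In form: [{"dx": .., "dy": .., "dz": .., "rx": .., "ry": .., "rz": ..}, ...]. A call has exactly 5 rows; each row is the pose to reach, as a shift and turn from the pose measured when the call began, along the tool's axes at that moment; what a row does not reach only later rows make up. A row lasts 1/8 s, in which the tool goes at most 62.5 mm and 10.7 degrees, less where a joint would pass 70% of its speed; a pose out of reach is approached as far as the arm can. A call with a gripper value outside its range is refused whole. "gripper" is the opening, from 0 (shut) to 1 (fully open), set as the call begins (left out, the last holds). The fingers move at their own pace and stop on an object; "force" is the grip in N (left out, the last holds). Time passes only in rows, so rows that repeat a pose let the fingers close, or fill a call up. It gives the time, the measured TCP pose, the force and the opening at its end, in the units of the state.
- telemetry.get_obs(): the state, without advancing time (a new reading comes with each control period).
- viewer.camera(name): name is "scene" or "top" or "wrist"; returns a dict with "img" (420x560x3 uint8, blue, green, red), "depth" (420x560 float32, m along the optical axis (not along the pixel's ray), 0 where there is no reading), "K" (3x3 intrinsics, pixels), "R" (3x3) and "t" (3): a world point X has camera coordinates R X + t. Camera axes: x right, y down, z forward; pixel columns grow to the right and rows downward; lengths in m; the calibration is good to about 2 mm. A picture is of the moment at which its call begins.
- robot.hand_in(): hands the job in, once; it reports no verdict.
The state is a dict: "time": time; "q": joint angles; "joint_velocities": joint speeds; "joint_torque": joint torques, N m; "position": TCP position; "tool_rot": TCP orientation; "ft_force": force on the tool from outside, world axes, zero at the start; "moment": the same for the moment, N m; "grip_width": finger opening in m.
Only numpy, scipy, OpenCV 4.12 (cv2) and the standard library are available. Lean on these libraries where they do the work, as an engineer would, in place of code of your own. Each camera call takes 0.05 s, during which the arm holds its last target.

## Task

Open the jar of drill blanks: set the white jar, still closed, fully down into the square pocket of the aluminium holder so that it cannot turn, then unscrew the tight red cap anticlockwise until its threads let go and lift it off. Finish while still gripping the cap, level and centred, hanging free just above the open mouth (its lower edge a finger's breadth or two over it) with the jar left seated in the holder; leave the steel V block, the drill tube and the black lens lying around where they are.

Things in the scene. Friction and masses are not known exactly. Their poses are not given: they have to be found in the camera images.
- jar: white plastic jar, loose, upright on the desk, about 0.25 kg. Square body 44 x 44 mm, 56 tall, rounded corners; round neck 42 mm across above it with its open rim 76 mm over the underside. Origin: centre of the underside; x and y across the flat sides, z up. Only the square body stops it turning, so it must be braced before its cap is unscrewed.
- jar_mouth (a point): centre of the jar's rim, 76 mm over the jar's underside; axes as the jar's
- cap: red ribbed screw cap on the jar, 57 mm across its ribs, 24 tall, 0.08 kg; grip it across its diameter from above. Origin: its centre, half-way up; z up. Screwed on, this is 72 mm over the jar's underside (cap top 84, lower edge 60) and its axes agree with the jar's. It sits tight on a springy liner (about 0.35 N m to turn): the closed jar can be lifted and carried by it.
- cap_edge (a point): centre of the cap's open lower edge, 12 mm below its centre. Quick lug thread: turned anticlockwise (seen from above) relative to the jar, the lugs let go after 40 degrees (the cap then pops up about 2 mm) and meet a stop at 75; at about 60 degrees it lifts straight off. Clockwise it is already at its stop.
- holder: aluminium block fixed to the desk, 72 x 72 mm, 26 tall, with two screwed-down ears along its y axis (114 mm over them). Square pocket in its top, 47.5 x 47.5 mm, sides along its x and y axes, 20 mm deep, mouth chamfered 3 mm. The jar fits in any of four quarter turns and then has some 6 degrees of turning play either way. Origin: centre of its underside, z up.
- holder_floor (a point): centre of the pocket's floor, 6 mm over the desk; the seated jar's underside rests here
- partition_top (a point): a point on the top edge of the grey partition that stands between the robot and the jar: an upright wall 28 mm thick, its top 338 mm over the desk. It runs level through this point along the direction 60 degrees from +x towards +y, over the whole desk. Jar and holder are beyond it: pass above it both with gripper and arm.
- v_block: bare steel block with a V groove, 46 x 38 mm, 32 tall, left of the jar. Loose bystander, to be left where it is; origin: centre of its underside.
- drill_tube_2: beige square tube with a blue cap, 15 x 89 mm, 14 tall, long axis y, between the jar and the partition. Loose bystander, to be left where it is; origin: centre of its underside.
- spare_lens: black lens standing on end, 49 mm across, 35 tall, between the jar and the holder. Loose bystander, to be left where it is; origin: centre of its underside.
Mind the look-alikes: they are no part of the job. Several things have the shape of the cap; the one meant has the colours described above.

How it is judged:
By the outcome, as a careful person would: the job done as asked, in the order asked, and still so for the second after the job is handed in, while the arm keeps its last pose, push and grip.
It also fails if it takes over 45 s, if anything falls off the work surface, if the arm or the gripper's body presses on something with over 40 N, if the wrist force passes 120 N, or if a joint passes its speed limit or range.

## Working session

There is one attempt and no reset: what is moved stays moved. The work goes in short steps, Python scripts to look and compute and a tool call to move; the robot and the scene stay as the last step left them, time stands still between calls to the robot, and variables do not carry over. Pictures are saved under pics/ and viewed, and the job is handed in when it is done.

Besides the shell and the picture viewer there is one more tool, called after ">>>" as name(argument=value, ...) on one line, values as JSON. step_arm: Moves the arm, as the interface text tells. Its arguments: {"type":"object","properties":{"targets":{"type":"array"},"gripper":{"type":"number"},"force":{"type":"number"}},"required":["targets"]}

```bash
mkdir -p pics; ls
python3 - <<'E'
from rig import telemetry, viewer, robot
import cv2,numpy as np
o=telemetry.get_obs(); print(o); print(robot.tip_reach)
for n in ["scene","top","wrist"]:
    c=viewer.camera(n); cv2.imwrite(f"pics/{n}0.png",c["img"]); np.savez(f"pics/{n}0.npz",**c)
    print(n,c["K"].tolist(),c["R"].round(4).tolist(),c["t"].round(4).tolist())
E
```

```text
pics
{'time': 0.0, 'q': array([ 9.76445841e-01,  5.28495620e-01,  1.43391705e+00, -6.96877584e-06,
        1.18138417e+00, -1.78496753e-01]), 'joint_velocities': array([ 0.00110453, -0.0017651 ,  0.00071512,  0.00035967, -0.00053209,
       -0.00129501]), 'joint_torque': array([ 1.52838318e-03, -4.40033305e+01, -1.76593083e+01,  6.30994420e-02,
        5.81752346e-02, -1.82331401e-04]), 'position': array([0.2520571 , 0.57115588, 0.2405488 ]), 'tool_rot': array([ 2.06430442e-01,  9.78460657e-01, -1.02204025e-03, -4.12369550e-04]), 'ft_force': array([ 0.73082531, -0.0208814 ,  0.31233583]), 'moment': array([-0.05366375,  0.03714174,  0.00583498]), 'grip_width': 0.08698154519328821}
0.019
scene [[394.7572068465905, 0.0, 274.755642252499], [0.0, 394.7572068465905, 207.47716391634387], [0.0, 0.0, 1.0]] [[0.8108, -0.5853, 0.0101], [-0.4097, -0.5798, -0.7043], [0.4181, 0.5668, -0.7099]] [-0.5542, 0.3737, 0.7928]
top [[458.22389054408853, 0.0, 281.1658783439868], [0.0, 458.22389054408853, 206.22387662276537], [0.0, 0.0, 1.0]] [[0.0243, -0.9997, 0.006], [-0.9971, -0.0247, -0.0719], [0.072, -0.0043, -0.9974]] [-0.0834, 0.6167, 1.0891]
wrist [[291.68772100914504, 0.0, 280.20657582330733], [0.0, 291.68772100914504, 207.9880322076451], [0.0, 0.0, 1.0]] [[0.4039, 0.9148, -0.0013], [0.8748, -0.3858, 0.2931], [0.2676, -0.1195, -0.9561]] [-0.6244, -0.034, 0.3922]
```

View pics/scene0.png

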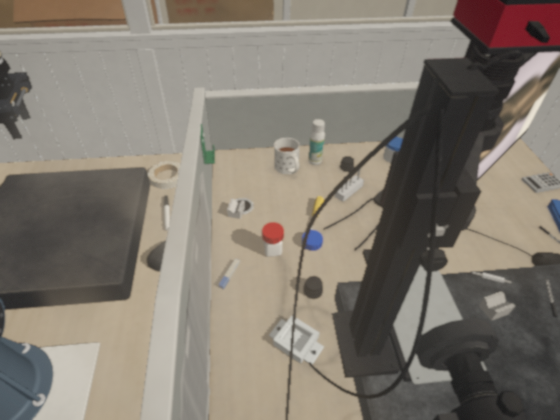

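View pics/top0.png

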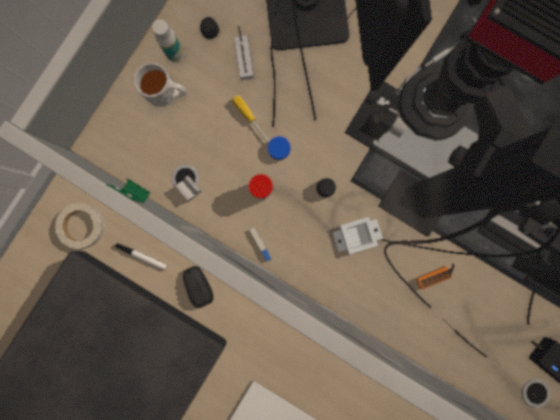

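View pics/wrist0.png

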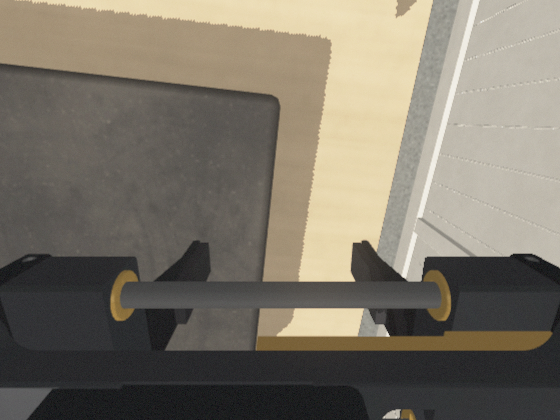

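```bash
cat > h.py <<'E'
import numpy as np,cv2
def pts(c):
    d=c["depth"];K=c["K"];v,u=np.mgrid[:d.shape[0],:d.shape[1]]
    P=np.stack([(u-K[0,2])/K[0,0]*d,(v-K[1,2])/K[1,1]*d,d],-1)
    W=(P-c["t"])@c["R"]; W[d==0]=np.nan
    return W
def ray(c,u,v,z):
    C=-c["R"].T@c["t"]; r=c["R"].T@np.linalg.inv(c["K"])@np.array([u,v,1.]); return C+r*(z-C[2])/r[2]
def proj(c,X):
    p=c["K"]@(c["R"]@np.asarray(X)+c["t"]); return p[:2]/p[2]
E
python3 - <<'E'
from h import *
c=np.load("pics/top0.npz"); W=pts(c)
s=np.load("pics/scene0.npz"); Ws=pts(s)
for (u,v) in [(261,186),(278,148),(326,187),(358,236),(187,183),(260,245),(200,230),(480,60),(400,90),(430,120),(390,190),(410,150),(300,20),(150,80),(240,255)]:
    print(u,v,W[v,u].round(3))
# lower: crop enlargements
im=c["img"]; cv2.imwrite("pics/topz.png",cv2.resize(im[130:270,160:400],None,fx=3.3,fy=3.3,interpolation=cv2.INTER_CUBIC))
im=s["img"]; cv2.imwrite("pics/scenez.png",cv2.resize(im[180:370,200:360],None,fx=3.1,fy=3.1,interpolation=cv2.INTER_CUBIC))
z=W[...,2]; cv2.imwrite("pics/topheight.png",cv2.applyColorMap(np.nan_to_num(np.clip(z/0.5*255,0,255)).astype(np.uint8),cv2.COLORMAP_JET))
z=Ws[...,2]; cv2.imwrite("pics/sceneheight.png",cv2.applyColorMap(np.nan_to_num(np.clip(z/0.5*255,0,255)).astype(np.uint8),cv2.COLORMAP_JET))
# high points around jar/holder
A=np.concatenate([W.reshape(-1,3),Ws.reshape(-1,3)])
A=A[np.isfinite(A).all(1)]
for x0 in np.arange(0.3,1.1,0.05):
    print(f"{x0:.2f}",[int(1000*A[m,2].max()) if (m:=(abs(A[:,0]-x0-.025)<.025)&(abs(A[:,1]-y0-.025)<.025)).any() else -1 for y0 in np.arange(0.35,-0.5,-0.05)])
E
```

```text
261 186 [ 0.66  -0.021  0.084]
278 148 [ 0.761 -0.057  0.022]
326 187 [ 0.667 -0.175  0.033]
358 236 [ 0.551 -0.258  0.008]
187 183 [0.669 0.161 0.026]
260 245 [ 0.523 -0.019  0.011]
200 230 [ 0.558  0.144 -0.082]
480 60 [ 0.762 -0.303  0.589]
400 90 [ 0.843 -0.3    0.233]
430 120 [ 0.742 -0.31   0.384]
390 190 [ 0.655 -0.312  0.105]
410 150 [ 0.744 -0.352  0.121]
300 20 [ 1.09  -0.104  0.014]
150 80 [0.912 0.254 0.054]
240 255 [0.498 0.028 0.02 ]
0.30 [85, 86, 85, 85, 87, 88, 84, 7, 6, 7, 5, 347, 353, 354, 350, 7, 6]
0.35 [86, 86, 86, 86, 84, 69, 37, 7, 7, 330, 339, 346, 349, 5, 6, 5, 10]
0.40 [86, 85, 85, 81, 31, 39, 34, 310, 320, 327, 332, 5, 7, 5, 5, 44, 23]
0.45 [85, 83, 20, 21, 27, 288, 300, 309, 314, 255, 5, 7, 5, 6, 133, 57, 22]
0.50 [30, 19, 19, 6, 281, 292, 298, 298, 20, 6, 5, 6, 30, 488, 510, 102, 182]
0.55 [30, 7, 262, 271, 279, 282, 6, 18, 18, 6, 6, 7, 30, 31, 602, 654, 608]
0.60 [241, 253, 263, 266, 36, 33, 5, 87, 89, 5, 7, 38, 6, 111, 656, 659, 654]
0.65 [242, 248, 247, 186, 36, 37, 6, 89, 89, 5, 7, 40, 93, 94, 656, 666, 534]
0.70 [231, 6, 7, 7, 7, 6, 6, 6, 28, 29, 6, 6, 93, 706, 708, 699, 124]
0.75 [5, 5, 7, 7, 6, 7, 5, 6, 29, 28, 5, 6, 268, 709, 708, 698, 124]
0.80 [155, 5, 7, 5, 6, 6, 6, 25, 16, 6, 12, 9, 252, 656, 591, 556, 122]
0.85 [211, 5, 95, 95, 89, 6, 25, 26, 12, 7, 11, 5, 435, 492, 279, 121, 93]
0.90 [212, 208, 93, 93, 81, 8, 6, 81, 12, 5, 14, 7, 447, 470, 110, 100, 97]
0.95 [211, 212, 6, 158, 157, 7, 29, 94, 11, 6, 24, 6, 372, 7, 5, 99, 104]
1.00 [207, 211, 209, 158, 157, 40, 31, 102, 18, 46, 45, 19, 279, 5, 4, 5, 94]
1.05 [-1, 208, 209, 6, 5, 39, 20, 5, 19, 88, 43, 20, 501, 488, 5, 4, 89]
```

View pics/topz.png

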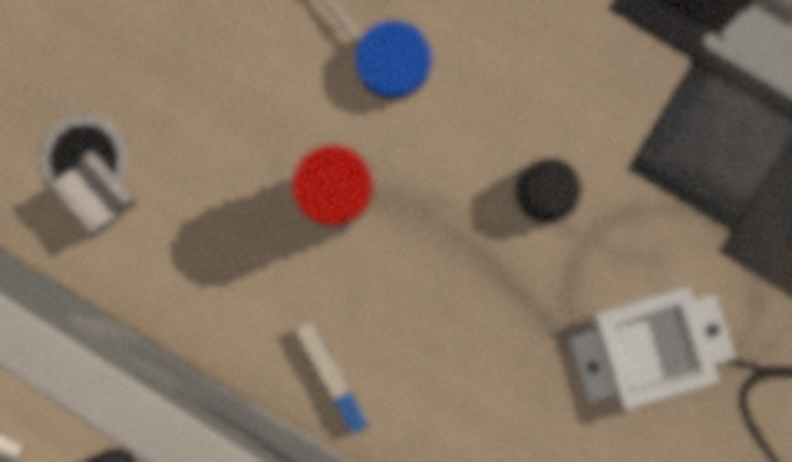

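View pics/topheight.png

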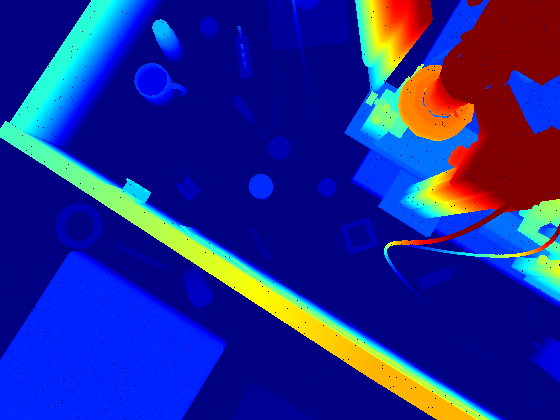

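View pics/scenez.png

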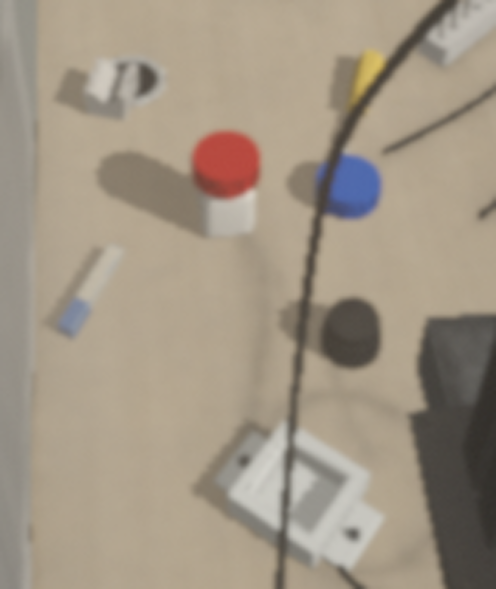

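Run:
```python
from h import *
c=np.load("pics/top0.npz"); W=pts(c)
s=np.load("pics/scene0.npz"); Ws=pts(s)
print("top cam",-c["R"].T@c["t"],"scene cam",-s["R"].T@s["t"])
# scene cable, sample darkest points along rows
for v in range(100,420,20):
    g=s["img"][v,270:420].sum(1).astype(int); 
    d=s["depth"][v,270:420]; i=np.argmin(np.where(d>0,d,9)); print("scene",v,270+i,Ws[v,270+i].round(3))
for n,w,cc in(("top",W,c),("scene",Ws,s)):
    m=(w[...,2]>.12)&(np.hypot(w[...,0]-.55,w[...,1]+.26)<.17)
    vs,us=np.nonzero(m); print(n,len(us)); 
    for k in range(0,len(us),max(1,len(us)//25)): print(us[k],vs[k],w[vs[k],us[k]].round(3))
# red cap
def mask(img,lo,hi): 
    return cv2.inRange(cv2.cvtColor(img,cv2.COLOR_BGR2HSV),lo,hi)
m=mask(c["img"],(0,150,120),(8,255,255))|mask(c["img"],(172,150,120),(180,255,255))
m[:, 400:]=0
cn=max(cv2.findContours(m,0,1)[0],key=cv2.contourArea); (u,v),r=cv2.minEnclosingCircle(cn); print("cap",u,v,r,cv2.fitEllipse(cn), ray(c,u,v,.084))
h=W[...,2]
sel=(W[...,0]>.48)&(W[...,0]<.62)&(W[...,1]<-.2)&(W[...,1]>-.32)
m2=(sel&(h>.02)&(h<.034)).astype(np.uint8)
P=W[m2>0]; print(len(P),P.mean(0)); 
print(cv2.minAreaRect((P[:,:2]*1000).astype(np.float32)))
# body of tall ring: ray pixels with bright
g=cv2.cvtColor(c["img"],cv2.COLOR_BGR2GRAY); cv2.imwrite("pics/hold.png",cv2.resize(c["img"][205:270,320:400],None,fx=8,fy=8,interpolation=cv2.INTER_NEAREST))
cv2.imwrite("pics/jars.png",cv2.resize(s["img"][215:270,245:305],None,fx=9,fy=9,interpolation=cv2.INTER_NEAREST))
```

```text
top cam [ 0.53855545 -0.06352437  1.13108686] scene cam [ 0.27101105 -0.55713487  0.8315385 ]
scene 100 419 [ 0.621 -0.341  0.613]
scene 120 409 [ 0.598 -0.351  0.603]
scene 140 419 [ 0.607 -0.364  0.581]
scene 160 419 [ 0.602 -0.374  0.562]
scene 180 419 [ 0.594 -0.386  0.546]
scene 200 419 [ 0.588 -0.398  0.528]
scene 220 413 [ 0.589 -0.399  0.495]
scene 240 404 [ 0.588 -0.398  0.459]
scene 260 419 [ 0.619 -0.412  0.409]
scene 280 385 [ 0.594 -0.389  0.357]
scene 300 378 [ 0.594 -0.389  0.304]
scene 320 419 [ 0.538 -0.473  0.426]
scene 340 417 [ 0.532 -0.484  0.403]
scene 360 410 [ 0.527 -0.489  0.366]
scene 380 400 [ 0.52  -0.493  0.322]
scene 400 385 [ 0.584 -0.472  0.091]
top 10090
550 126 [ 0.666 -0.35   0.651]
490 139 [ 0.683 -0.351  0.511]
488 144 [ 0.675 -0.346  0.516]
506 148 [ 0.661 -0.35   0.558]
482 152 [ 0.664 -0.338  0.515]
557 155 [ 0.634 -0.355  0.655]
518 159 [ 0.637 -0.335  0.615]
474 163 [ 0.65  -0.33   0.507]
554 166 [ 0.622 -0.351  0.655]
521 170 [ 0.623 -0.336  0.619]
451 174 [ 0.652 -0.344  0.387]
474 177 [ 0.629 -0.325  0.519]
478 180 [ 0.626 -0.333  0.513]
4
[... 856 characters left out ...]
6   -0.377  0.511]
429 206 [ 0.6   -0.405  0.517]
388 218 [ 0.614 -0.351  0.442]
426 230 [ 0.608 -0.409  0.475]
418 243 [ 0.606 -0.407  0.45 ]
391 256 [ 0.596 -0.384  0.406]
395 269 [ 0.601 -0.394  0.384]
377 283 [ 0.601 -0.375  0.326]
394 297 [ 0.617 -0.4    0.306]
293 313 [ 0.518 -0.283  0.192]
366 329 [ 0.594 -0.387  0.21 ]
344 391 [ 0.52  -0.426  0.135]
cap 260.1656494140625 186.01205444335938 12.205822944641113 ((260.2515869140625, 185.7068634033203), (22.961570739746094, 23.49363136291504), 71.01824951171875) [ 0.6594926  -0.01862008  0.084     ]
522 [ 0.55245505 -0.25786157  0.02543527]
((552.9348754882812, -257.7543029785156), (71.91284942626953, 72.6913833618164), 18.49434471130371)
```

View pics/hold.png

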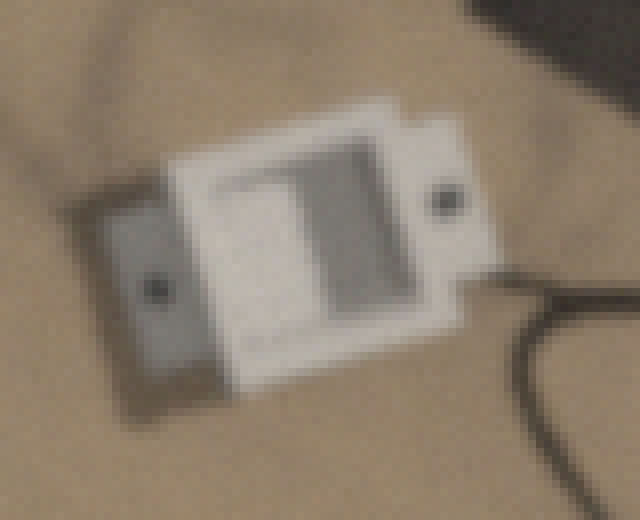

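View pics/jars.png

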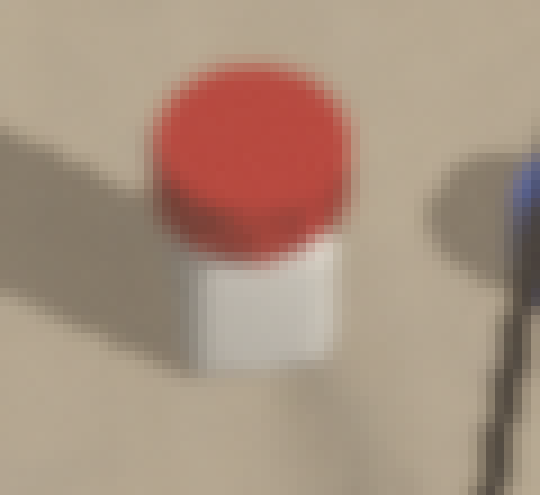

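Run:
```python
from h import *
c=np.load("pics/top0.npz"); W=pts(c)
s=np.load("pics/scene0.npz"); Ws=pts(s)
q=[ray(c,320+u/8-.5,205+v/8-.5,.026) for u,v in [(168,165),(400,97),(465,325),(235,393)]]
q=np.array(q)[:,:2]; print(q, q.mean(0), [np.degrees(np.arctan2(*(q[(i+1)%4]-q[i])[::-1])) for i in range(4)],[np.linalg.norm(q[(i+1)%4]-q[i]) for i in range(4)])
e=np.array([ray(c,320+u/8-.5,205+v/8-.5,.01) for u,v in [(157,290),(448,203)]]); print("ears",e, e.mean(0), np.degrees(np.arctan2(*(e[0]-e[1])[[1,0]]))-90)
A=np.concatenate([W.reshape(-1,3),Ws.reshape(-1,3)]); A=A[np.isfinite(A).all(1)]
img=np.full((600,800,3),255,np.uint8)
# map x:0.35..0.85 up, y:0.1..-0.57 ; 1.2px/mm
def px(x,y): return int((0.1-y)*1200),int(600-(x-.35)*1200)
A=A[A[:,2].argsort()]
for x,y,z in A:
    if z<.1: continue
    u,v=px(x,y)
    if 0<=u<800 and 0<=v<600:
        col=(0,0,255) if z<.2 else (0,160,0) if z<.35 else (255,150,0) if z<.5 else (200,200,200)
        cv2.circle(img,(u,v),2,col,-1)
cv2.circle(img,px(.553,-.258),6,(0,0,0),2)
cv2.circle(img,px(.553,-.258),int(.1*1200),(0,0,0),1)
cv2.imwrite("pics/map.png",img)
```

```text
[[ 0.57616761 -0.2124667 ]
 [ 0.59842231 -0.28228092]
 [ 0.5302562  -0.30256874]
 [ 0.50822916 -0.23362423]] [ 0.55326882 -0.25773515] [np.float64(-72.31926337247367), np.float64(-163.4257688252001), np.float64(107.71813264974921), np.float64(17.297732637715708)] [np.float64(0.07327548500576728), np.float64(0.07112112007357674), np.float64(0.07237773929990225), np.float64(0.07115668741084763)]
ears [[ 0.53849695 -0.21183772  0.01      ]
 [ 0.56719716 -0.3004827   0.01      ]] [ 0.55284706 -0.25616021  0.01      ] 17.94017527396923
```

View pics/map.png

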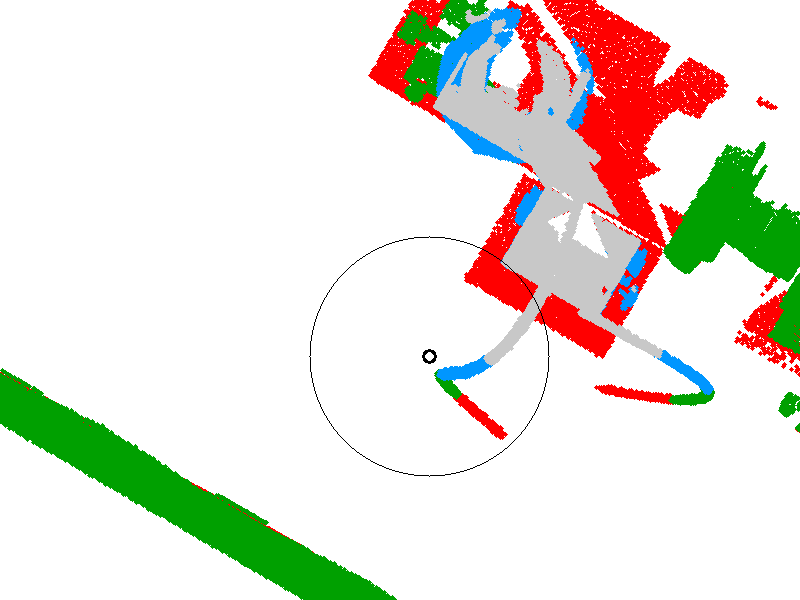

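```bash
cat >> h.py <<'E'
from scipy.spatial.transform import Rotation as Ro
def rel(o,target,yaw):
    """yaw: desired world angle (deg) of tool y, tool down. gives shift in tool axes and rotvec deg"""
    R0=Ro.from_quat(o["tool_rot"]); y=np.radians(yaw)
    ty=np.array([np.cos(y),np.sin(y),0]); tz=np.array([0,0,-1.]); tx=np.cross(ty,tz)
    R1=Ro.from_matrix(np.stack([tx,ty,tz],1))
    d=R0.inv().apply(np.asarray(target)-o["position"])
    rv=np.degrees((R0.inv()*R1).as_rotvec())
    return d.round(4),rv.round(2)
def yaw(o):
    m=Ro.from_quat(o["tool_rot"]).as_matrix(); return np.degrees(np.arctan2(m[1,1],m[0,1]))
E
python3 - <<'E'
from h import *
from rig import telemetry
o=telemetry.get_obs(); print(yaw(o))
c=np.load("pics/wrist0.npz"); C=-c["R"].T@c["t"]; R0=Ro.from_quat(o["tool_rot"])
print("cam in tool",R0.inv().apply(C-o["position"]), "R tool->cam",(c["R"]@R0.as_matrix()).round(3))
print("opt axis in tool",R0.inv().apply(c["R"][2]))
t=np.load("pics/top0.npz")
for u,v in [(6,130),(200,243),(215,257),(350,335),(470,415)]: print(ray(t,u,v,.338))
for tgt,y in [((.252,.571,.45),66),((.55,-.05,.45),60),((.55,-.05,.45),0)]: print(rel(o,tgt,y))
W=pts(t); Ws=pts(np.load("pics/scene0.npz"))
A=np.concatenate([W.reshape(-1,3),Ws.reshape(-1,3)]); A=A[np.isfinite(A).all(1)]
B=A[(np.hypot(A[:,0]-.553,A[:,1]+.2575)<.12)&(A[:,2]>.085)&(A[:,2]<.35)]
for b in B[::max(1,len(B)//25)]: print(b.round(3), np.hypot(b[0]-.553,b[1]+.2575).round(3))
E
```

```text
66.17930787779027
cam in tool [ 0.08233893  0.00016701 -0.14338986] R tool->cam [[-0.     1.    -0.   ]
 [-0.956 -0.    -0.293]
 [-0.293  0.     0.956]]
opt axis in tool [-2.93371634e-01  3.59384231e-04  9.55998407e-01]
[0.71756521 0.41773016 0.338     ]
[0.52880961 0.07139238 0.338     ]
[0.50544583 0.04473626 0.338     ]
[ 0.37898079 -0.18940769  0.338     ]
[ 0.25125856 -0.39343461  0.338     ]
(array([ 0.    , -0.0007, -0.2092]), array([-0.09, -0.02,  0.18]))
(array([-0.5234, -0.4484, -0.2086]), array([-0.09, -0.01,  6.18]))
(array([-0.5234, -0.4484, -0.2086]), array([-9.000e-02,  4.000e-02,  6.618e+01]))
[ 0.672 -0.254  0.089] 0.119
[ 0.657 -0.307  0.091] 0.115
[ 0.646 -0.311  0.103] 0.107
[ 0.64  -0.313  0.103] 0.103
[ 0.622 -0.338  0.26 ] 0.106
[ 0.629 -0.293  0.093] 0.083
[ 0.619 -0.342  0.174] 0.107
[ 0.617 -0.308  0.105] 0.082
[ 0.607 -0.363  0.168] 0.119
[ 0.598 -0.351  0.104] 0.104
[ 0.574 -0.367  0.097] 0.111
[ 0.625 -0.334  0.345] 0.105
[ 0.617 -0.357  0.343] 0.118
[ 0.625 -0.332  0.281] 0.103
[ 0.618 -0.346  0.277] 0.11
[ 0.616 -0.358  0.267] 0.118
[ 0.62  -0.341  0.216] 0.107
[ 0.627 -0.331  0.172] 0.104
[ 0.636 -0.307  0.105] 0.097
[ 0.616 -0.358  0.185] 0.119
[ 0.615 -0.358  0.167] 0.118
[ 0.603 -0.322  0.103] 0.082
[ 0.595 -0.329  0.098] 0.083
[ 0.611 -0.359  0.103] 0.118
[ 0.58  -0.359  0.102] 0.105
[ 0.48  -0.326  0.089] 0.1
```

>>> step_arm(targets=[{"dx": 0, "dy": 0, "dz": -0.06}, {"dx": 0, "dy": 0, "dz": -0.12}, {"dx": -0.02, "dy": -0.005, "dz": -0.17}, {"dx": -0.07, "dy": -0.02, "dz": -0.18}, {"dx": -0.13, "dy": -0.036, "dz": -0.18, "rz": 3}], gripper=1)

```text
invalid input
```

Run:
```python
from h import *
from rig import telemetry
o=telemetry.get_obs(); print(o["time"],o["position"],yaw(o),rel(o,(.759,.155,.42),60))
```

```text
0.15 [0.25210322 0.57133009 0.24077882] 66.17930787779027 (array([-0.6318, -0.1764, -0.1791]), array([-0.09, -0.01,  6.18]))
```

>>> step_arm(targets=[{"dx": 0, "dy": 0, "dz": -0.06, "rx": 0, "ry": 0, "rz": 0}, {"dx": 0, "dy": 0, "dz": -0.12, "rx": 0, "ry": 0, "rz": 0}, {"dx": -0.02, "dy": -0.005, "dz": -0.17, "rx": 0, "ry": 0, "rz": 0}, {"dx": -0.07, "dy": -0.02, "dz": -0.18, "rx": 0, "ry": 0, "rz": 0}, {"dx": -0.13, "dy": -0.036, "dz": -0.18, "rx": 0, "ry": 0, "rz": 3}], gripper=1)

```text
time: 0.78
position: [0.3572, 0.4861, 0.4225]
tool_rot: [0.231, 0.973, 0.001, 0.001]
ft_force: [0.2, 0.5, 0.1]
grip_width: 0.0871
```

Run:
```python
from h import *
from rig import telemetry
o=telemetry.get_obs(); print(o["time"],o["position"],yaw(o),rel(o,(.759,.155,.42),60),o["q"])
```

```text
0.775 [0.35716971 0.48606801 0.42252062] 63.244615317434196 (array([-0.5078, -0.1147,  0.0028]), array([0.1 , 0.05, 3.24])) [ 7.52123757e-01  3.50062145e-01  1.22957018e+00 -2.41163440e-04
  1.55999828e+00 -3.51699854e-01]
```

>>> step_arm(targets=[{"dx": -0.06, "dy": -0.014, "dz": 0, "rx": 0, "ry": 0, "rz": 1}, {"dx": -0.12, "dy": -0.027, "dz": 0, "rx": 0, "ry": 0, "rz": 2}, {"dx": -0.18, "dy": -0.041, "dz": 0, "rx": 0, "ry": 0, "rz": 3}, {"dx": -0.24, "dy": -0.054, "dz": 0, "rx": 0, "ry": 0, "rz": 3.2}, {"dx": -0.3, "dy": -0.068, "dz": 0, "rx": 0, "ry": 0, "rz": 3.2}])

```text
time: 1.4
position: [0.5956, 0.2889, 0.4222]
tool_rot: [0.258, 0.966, 0.001, 0.0]
ft_force: [0.2, 1.1, -0.1]
grip_width: 0.0872
```

Run:
```python
from h import *
from rig import telemetry
o=telemetry.get_obs(); print(o["time"],o["position"],yaw(o),rel(o,(.759,.155,.42),60),rel(o,(.759,.155,.2),60),o["q"])
```

```text
1.4 [0.59563373 0.28885276 0.42223798] 60.04000663941536 (array([-0.2084, -0.0344,  0.0022]), array([0.09, 0.01, 0.04])) (array([-0.2084, -0.0347,  0.2222]), array([0.09, 0.01, 0.04])) [ 2.82630185e-01  4.49458993e-01  1.07315420e+00  9.81330581e-04
  1.61777910e+00 -7.65218840e-01]
```

>>> step_arm(targets=[{"dx": -0.06, "dy": -0.01, "dz": 0, "rx": 0, "ry": 0, "rz": 0}, {"dx": -0.12, "dy": -0.02, "dz": 0, "rx": 0, "ry": 0, "rz": 0}, {"dx": -0.18, "dy": -0.03, "dz": 0, "rx": 0, "ry": 0, "rz": 0}, {"dx": -0.208, "dy": -0.035, "dz": 0.04, "rx": 0, "ry": 0, "rz": 0}, {"dx": -0.208, "dy": -0.035, "dz": 0.1, "rx": 0, "ry": 0, "rz": 0}])

```text
time: 2.02
position: [0.7615, 0.1518, 0.322]
tool_rot: [0.26, 0.966, 0.001, 0.003]
ft_force: [0.9, 1.1, -0.3]
grip_width: 0.087
```

>>> step_arm(targets=[{"dx": 0, "dy": 0, "dz": 0.05, "rx": 0, "ry": 0, "rz": 0}, {"dx": 0, "dy": 0, "dz": 0.1, "rx": 0, "ry": 0, "rz": 0}, {"dx": 0, "dy": 0, "dz": 0.12, "rx": 0, "ry": 0, "rz": 0}, {"dx": 0, "dy": 0, "dz": 0.12, "rx": 0, "ry": 0, "rz": 0}, {"dx": 0, "dy": 0, "dz": 0.12, "rx": 0, "ry": 0, "rz": 0}])

```text
time: 2.65
position: [0.7639, 0.1521, 0.2049]
tool_rot: [0.26, 0.966, 0.002, 0.005]
ft_force: [0.1, 0.1, 0.8]
grip_width: 0.0868
```

Run:
```python
from h import *
from rig import telemetry,viewer
o=telemetry.get_obs(); print(o["time"],o["position"],yaw(o),o["q"],o["ft_force"])
for n in ["wrist","scene"]:
    c=viewer.camera(n); cv2.imwrite(f"pics/{n}1.png",c["img"]); np.savez(f"pics/{n}1.npz",**c)
c=np.load("pics/wrist1.npz"); u,v=proj(c,(.659,-.019,.04)); print(u,v); u=int(u);v=int(v)
cv2.imwrite("pics/w1z.png",cv2.resize(c["img"][max(0,v-50):v+50,max(0,u-60):u+60],None,fx=6,fy=6,interpolation=cv2.INTER_CUBIC))
```

```text
2.65 [0.76389129 0.15210917 0.20490271] 59.83946307340206 [ 5.33165032e-02  7.78481041e-01  1.02542662e+00  6.63109883e-04
  1.32626497e+00 -9.91204757e-01] [0.07675677 0.09816619 0.77780442]
93.54496869971148 192.04601295096344
```

View pics/w1z.png

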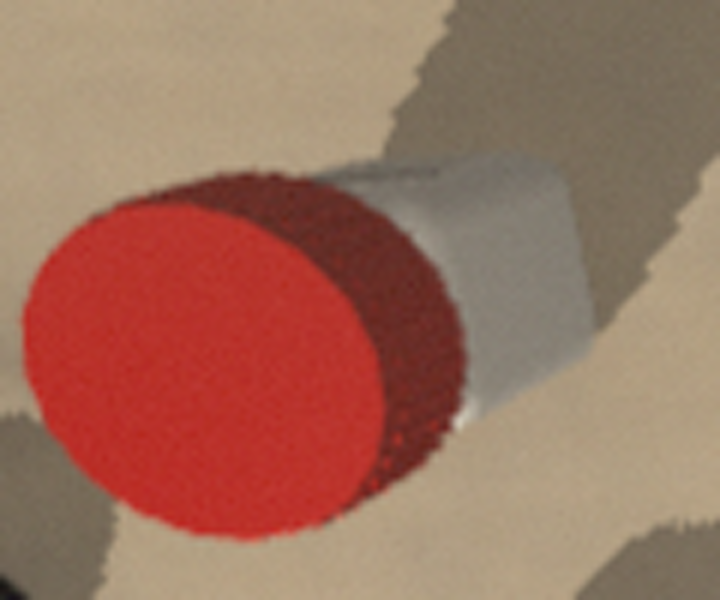

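View pics/scene1.png

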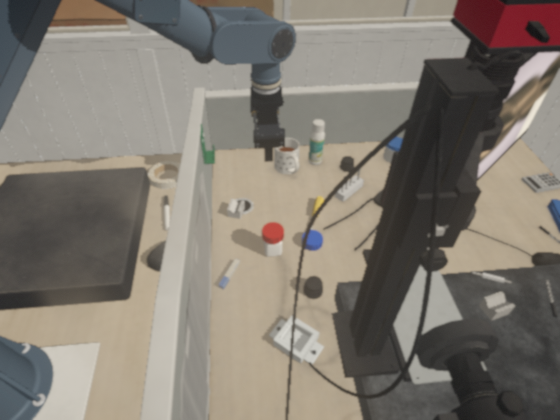

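Run:
```python
from h import *
c=np.load("pics/wrist1.npz")
g=cv2.GaussianBlur(cv2.cvtColor(c["img"],cv2.COLOR_BGR2GRAY).astype(np.float32),(0,0),.8)
P=[]
for v in range(177,195):
    row=g[v,122:137]; d=-np.diff(row); i=int(np.argmax(d)); 
    w=np.clip(d[max(0,i-2):i+3],0,None); u=122+(np.arange(max(0,i-2),i-2+len(w)+ (0 if i>=2 else 2-i))[:len(w)]*w).sum()/w.sum()+.5
    P.append(ray(c,u,v,0.0)[:2]); print(v,round(u,2),round(d[i],1),P[-1].round(4))
P=np.array(P)[2:-3]
vx,vy,x,y=cv2.fitLine(P.astype(np.float32),2,0,.01,.01).ravel(); print(np.degrees(np.arctan2(vy,vx)),x,y)
# distance of line from jar axis estimate
cm=(cv2.inRange(cv2.cvtColor(c["img"],cv2.COLOR_BGR2HSV),(0,150,165),(8,255,255)))
cn=max(cv2.findContours(cm,0,1)[0],key=cv2.contourArea); e=cv2.fitEllipse(cn); print(e, ray(c,*e[0],.084))
```

```text
177 127.93 5.5 [0.6613 0.0015]
178 128.14 6.3 [0.6623 0.0009]
179 128.16 7.0 [6.633e-01 2.000e-04]
180 128.35 6.8 [ 6.644e-01 -4.000e-04]
181 128.71 6.0 [ 0.6656 -0.0008]
182 129.07 6.3 [ 0.6668 -0.0012]
183 129.22 6.9 [ 0.6678 -0.0019]
184 129.32 6.6 [ 0.6689 -0.0026]
185 129.33 6.3 [ 0.6699 -0.0033]
186 129.73 6.2 [ 0.6711 -0.0037]
187 130.08 7.0 [ 0.6723 -0.0041]
188 130.15 8.1 [ 0.6733 -0.0049]
189 130.18 8.2 [ 0.6743 -0.0056]
190 130.5 7.1 [ 0.6755 -0.0061]
191 130.88 6.1 [ 0.6767 -0.0065]
192 131.1 7.5 [ 0.6778 -0.0071]
193 131.19 8.5 [ 0.6789 -0.0078]
194 131.2 8.3 [ 0.6799 -0.0086]
-27.334826 0.66999143 -0.0031509607
((66.41776275634766, 203.70645141601562), (49.56204605102539, 63.31987762451172), 124.28309631347656) [ 0.65948203 -0.01805384  0.084     ]
```

Run:
```python
from h import *
from rig import telemetry
o=telemetry.get_obs(); print(o["position"],rel(o,(.6595,-.0183,.205),50))
```

```text
[0.76382914 0.15212535 0.20532383] (array([ 0.0046, -0.1998, -0.0011]), array([0.45, 0.52, 9.84]))
```

>>> step_arm(targets=[{"dx": 0.001, "dy": -0.05, "dz": 0, "rx": 0.2, "ry": 0.2, "rz": 3}, {"dx": 0.002, "dy": -0.1, "dz": 0, "rx": 0.45, "ry": 0.5, "rz": 6}, {"dx": 0.004, "dy": -0.15, "dz": 0, "rx": 0.45, "ry": 0.5, "rz": 9.8}, {"dx": 0.0046, "dy": -0.2, "dz": 0, "rx": 0.45, "ry": 0.5, "rz": 9.8}, {"dx": 0.0046, "dy": -0.2, "dz": 0, "rx": 0.45, "ry": 0.5, "rz": 9.8}])

```text
time: 3.38
position: [0.6587, -0.0217, 0.2061]
tool_rot: [0.344, 0.939, -0.0, 0.001]
ft_force: [1.1, 0.2, -0.1]
grip_width: 0.0868
```

Run:
```python
from h import *
from rig import telemetry,viewer
o=telemetry.get_obs(); print(o["time"],o["position"],yaw(o),o["q"],rel(o,(.6595,-.0183,.12),50),rel(o,(.6595,-.0183,.074),50))
c=viewer.camera("wrist"); cv2.imwrite(f"pics/wrist2.png",c["img"]);np.savez(f"pics/wrist2.npz",**c)
cm=(cv2.inRange(cv2.cvtColor(c["img"],cv2.COLOR_BGR2HSV),(0,150,165),(8,255,255)))
cn=max(cv2.findContours(cm,0,1)[0],key=cv2.contourArea); e=cv2.fitEllipse(cn); print(e, ray(c,*e[0],.084))
```

```text
3.375 [ 0.65874387 -0.02165439  0.20609046] 49.79002027213442 [-2.01746068e-01  6.10970558e-01  1.37780667e+00 -8.25693170e-04
  1.15021445e+00 -1.07040894e+00] (array([0.0018, 0.003 , 0.0861]), array([ 0.03,  0.15, -0.21])) (array([0.0019, 0.003 , 0.1321]), array([ 0.03,  0.15, -0.21]))
((283.64178466796875, 206.58616638183594), (53.23935317993164, 56.89012908935547), 88.07315063476562) [ 0.65939516 -0.01788346  0.084     ]
```

View pics/wrist2.png

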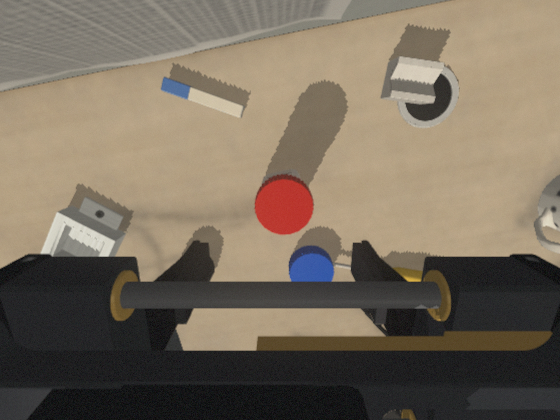

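>>> step_arm(targets=[{"dx": 0.0018, "dy": 0.003, "dz": 0.04, "rx": 0, "ry": 0.15, "rz": 0}, {"dx": 0.0018, "dy": 0.003, "dz": 0.08, "rx": 0, "ry": 0.15, "rz": 0}, {"dx": 0.0018, "dy": 0.003, "dz": 0.11, "rx": 0, "ry": 0.15, "rz": 0}, {"dx": 0.0018, "dy": 0.003, "dz": 0.132, "rx": 0, "ry": 0.15, "rz": 0}, {"dx": 0.0018, "dy": 0.003, "dz": 0.132, "rx": 0, "ry": 0.15, "rz": 0}])

```text
time: 4.05
position: [0.661, -0.015, 0.0729]
tool_rot: [0.342, 0.94, 0.001, -0.0]
ft_force: [0.3, -1.1, -0.4]
grip_width: 0.0867
```

>>> step_arm(targets=[{"dx": 0, "dy": 0, "dz": 0, "rx": 0, "ry": 0, "rz": 0}, {"dx": 0, "dy": 0, "dz": 0, "rx": 0, "ry": 0, "rz": 0}, {"dx": 0, "dy": 0, "dz": 0, "rx": 0, "ry": 0, "rz": 0}, {"dx": 0, "dy": 0, "dz": 0, "rx": 0, "ry": 0, "rz": 0}, {"dx": 0, "dy": 0, "dz": 0, "rx": 0, "ry": 0, "rz": 0}], gripper=0.3, force=45)

```text
time: 4.68
position: [0.661, -0.0156, 0.0736]
tool_rot: [0.342, 0.94, 0.001, -0.0]
ft_force: [-2.3, -1.5, 3.6]
grip_width: 0.055
```

Run:
```python
from h import *
from rig import telemetry,viewer
o=telemetry.get_obs(); print(o["time"],o["position"],yaw(o),o["grip_width"],o["ft_force"],o["moment"])
c=viewer.camera("wrist"); cv2.imwrite(f"pics/wrist3.png",c["img"]);np.savez(f"pics/wrist3.npz",**c)
```

```text
4.675 [ 0.66098128 -0.01562264  0.07356307] 49.95800455130993 0.054961959660955594 [-2.30607385 -1.4949269   3.6154113 ] [-0.39181729  0.25906659 -0.0193584 ]
```

View pics/wrist3.png

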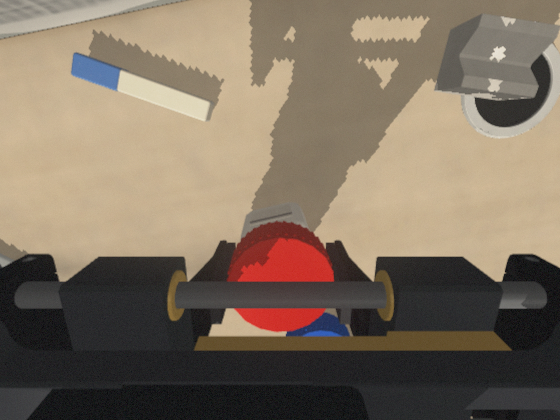

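>>> step_arm(targets=[{"dx": 0, "dy": 0, "dz": -0.01, "rx": 0, "ry": 0, "rz": 0}, {"dx": 0, "dy": 0, "dz": -0.04, "rx": 0, "ry": 0, "rz": 0}, {"dx": 0, "dy": 0, "dz": -0.08, "rx": 0, "ry": 0, "rz": 0}, {"dx": 0, "dy": 0, "dz": -0.12, "rx": 0, "ry": 0, "rz": 0}, {"dx": 0, "dy": 0, "dz": -0.12, "rx": 0, "ry": 0, "rz": 0}])

```text
time: 5.35
position: [0.6635, -0.0158, 0.1972]
tool_rot: [0.342, 0.94, 0.002, 0.004]
ft_force: [0.7, 0.8, -4.3]
grip_width: 0.0549
```

Run:
```python
from h import *
from rig import telemetry,viewer
o=telemetry.get_obs(); print(o["time"],o["position"],yaw(o),o["grip_width"],o["ft_force"],o["moment"],o["q"])
c=viewer.camera("wrist"); cv2.imwrite(f"pics/wrist4.png",c["img"]);np.savez(f"pics/wrist4.npz",**c)
c=viewer.camera("scene"); cv2.imwrite(f"pics/scene4.png",c["img"])
print(rel(o,(.553,-.2575,.2),49.96-45.2))
```

```text
5.35 [ 0.66350054 -0.0157818   0.1971677 ] 49.964586307417456 0.05486324725802303 [ 0.72150936  0.81270122 -4.26697878] [-0.06340803 -0.0263026  -0.02812269] [-0.19270259  0.62462748  1.37796607  0.00223312  1.13067211 -1.06567384]
(array([-0.0709, -0.2561, -0.0039]), array([ 0.46,  0.21, 45.2 ]))
```

View pics/wrist4.png

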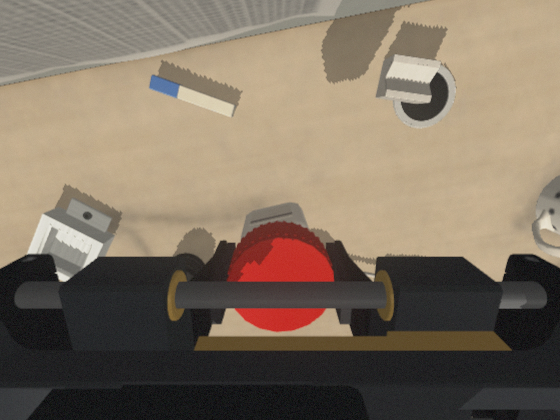

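View pics/scene4.png

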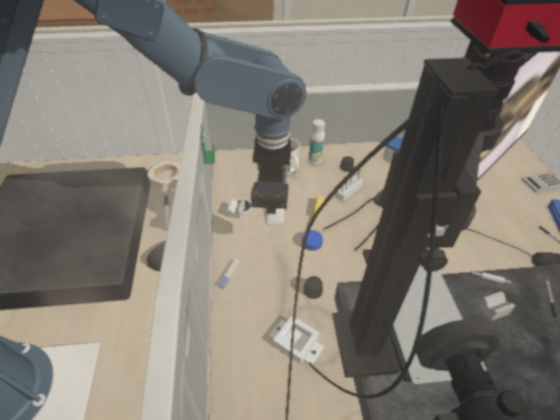

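>>> step_arm(targets=[{"dx": -0.013, "dy": -0.045, "dz": 0, "rx": 0.1, "ry": 0, "rz": 8}, {"dx": -0.027, "dy": -0.095, "dz": 0, "rx": 0.2, "ry": 0.1, "rz": 17}, {"dx": -0.041, "dy": -0.15, "dz": 0, "rx": 0.3, "ry": 0.2, "rz": 26}, {"dx": -0.056, "dy": -0.202, "dz": -0.004, "rx": 0.46, "ry": 0.2, "rz": 35}, {"dx": -0.067, "dy": -0.241, "dz": -0.004, "rx": 0.46, "ry": 0.2, "rz": 43}])

```text
time: 6.08
position: [0.5543, -0.2442, 0.1938]
tool_rot: [0.665, 0.747, -0.003, -0.006]
ft_force: [0.7, -1.0, -3.9]
grip_width: 0.0546
```

Run:
```python
from h import *
from rig import telemetry,viewer
o=telemetry.get_obs(); print(o["time"],o["position"],yaw(o),o["grip_width"],o["ft_force"],o["moment"],o["q"])
for n in ["wrist","scene","top"]:
    c=viewer.camera(n); cv2.imwrite(f"pics/{n}5.png",c["img"]);np.savez(f"pics/{n}5.npz",**c)
print(rel(o,(.553,-.2575,.2),49.96-45.2))
```

```text
6.075 [ 0.55426458 -0.24416154  0.1938226 ] 6.613620091710023 0.05458970684462257 [ 0.69310789 -0.95628598 -3.94564125] [-0.03433231 -0.00747193 -0.02491033] [-0.59709853  0.56290279  1.51937092 -0.00509261  1.07282143 -0.71002957]
(array([-0.0131, -0.0029, -0.0062]), array([-0.76, -0.3 ,  1.85]))
```

View pics/scene5.png

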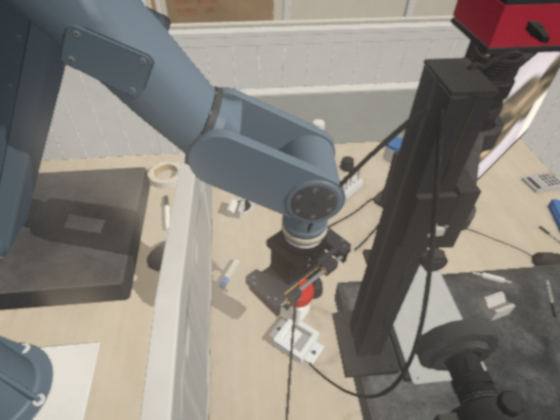

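View pics/wrist5.png

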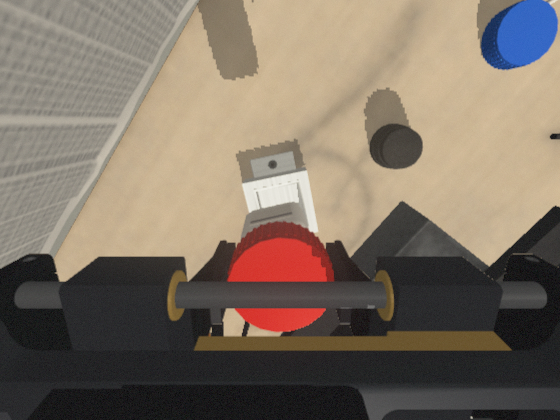

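View pics/top5.png

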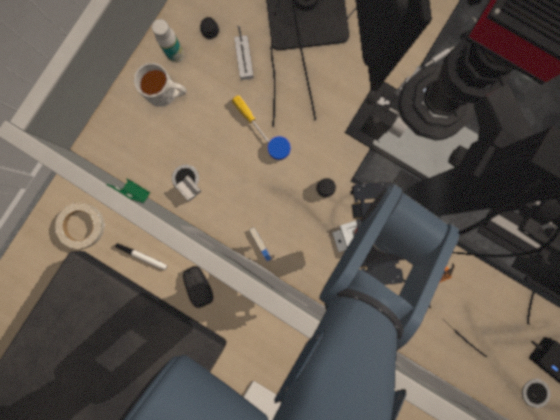

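Run:
```python
from h import *
c=np.load("pics/wrist5.npz")
cv2.imwrite("pics/w5z.png",cv2.resize(c["img"][135:240,220:340],None,fx=6,fy=5.7,interpolation=cv2.INTER_CUBIC))
for u,v,z in [(272,164,.01),(243,183,.026),(310,172,.026)]: print(u,v,ray(c,u,v,z).round(4))
# expected holder pts
y=np.radians(17.5); R=np.array([[np.cos(y),-np.sin(y)],[np.sin(y),np.cos(y)]])
for p in [(0,.0465),(-.036,.036),(.036,.036)]: 
    X=np.array([.553,-.2575])+R@p; print(X, proj(c,[*X,.026]), proj(c,[*X,.01]))
```

```text
272 164 [ 0.5377 -0.2118  0.01  ]
243 183 [ 0.5089 -0.2337  0.026 ]
310 172 [ 0.5796 -0.2132  0.026 ]
[ 0.53901718 -0.21315216] [272.48933425 167.55343878] [273.04602052 165.3409666 ]
[ 0.50784078 -0.2339916 ] [242.01771009 183.13891433] [243.96572687 180.2458755 ]
[ 0.5765084  -0.21234078] [307.27033915 170.89308983] [306.20420223 168.52838185]
```

View pics/w5z.png

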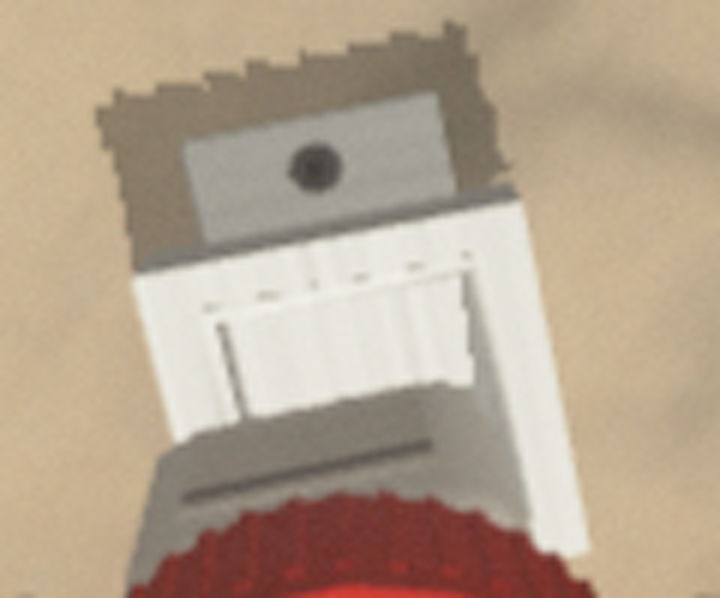

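Run:
```python
from h import *
c=np.load("pics/wrist5.npz")
def zz(u,v): return 220+u/6-.42, 135+v/5.7-.41
def ang(a,b,z):
    A=ray(c,*zz(*a),z);B=ray(c,*zz(*b),z); d=B-A; return np.degrees(np.arctan2(d[1],d[0])).round(2), A.round(4),B.round(4)
print("holder top",ang((135,285),(520,200),.026))
print("pocket",ang((225,325),(465,272),.023))
print("jar bottom",ang((205,432),(450,385),.121))
print("holder right",ang((520,200),(588,550),.026))
print("ear",ang((185,143),(437,95),.01))
# automatic jar bottom edge
g=cv2.GaussianBlur(cv2.cvtColor(c["img"],cv2.COLOR_BGR2GRAY).astype(np.float32),(0,0),.7)
P=[];H=[]
for u in range(262,292):
    col=g[196:216,u]; d=-np.diff(col); i=int(np.argmax(d)); a=d[i-1:i+2]; o=(a[0]-a[2])/(2*(a[0]-2*a[1]+a[2])); P.append((u,196+i+.5+o))
for u in range(248,302):
    col=g[164:190,u]; d=np.diff(col); i=int(np.argmax(d)); a=d[i-1:i+2]; o=(a[0]-a[2])/(2*(a[0]-2*a[1]+a[2])); H.append((u,164+i+.5+o))
for L,z in((P,.121),(H,.026)):
    X=np.array([ray(c,u,v,z)[:2] for u,v in L],np.float32); f=cv2.fitLine(X,cv2.DIST_HUBER,0,.01,.01).ravel(); a=np.degrees(np.arctan2(f[1],f[0])); print(a if abs(a)<90 else a-180, f[2:], np.array(L)[::6].round(1).tolist())
```

```text
holder top (np.float64(19.97), array([ 0.508 , -0.2356,  0.026 ]), array([ 0.5752, -0.2112,  0.026 ]))
pocket (np.float64(20.14), array([ 0.5248, -0.2422,  0.023 ]), array([ 0.5675, -0.2266,  0.023 ]))
jar bottom (np.float64(18.71), array([ 0.5302, -0.233 ,  0.121 ]), array([ 0.5609, -0.2226,  0.121 ]))
holder right (np.float64(-71.56), array([ 0.5752, -0.2112,  0.026 ]), array([ 0.598 , -0.2794,  0.026 ]))
ear (np.float64(17.91), array([ 0.5132, -0.2098,  0.01  ]), array([ 0.5586, -0.1951,  0.01  ]))
19.846676 [ 0.5494548  -0.22550833] [[262.0, 207.5], [268.0, 206.5], [274.0, 205.4], [280.0, 203.9], [286.0, 202.5]]
18.544117 [ 0.5440514  -0.22164744] [[248.0, 181.7], [254.0, 180.5], [260.0, 179.4], [266.0, 177.9], [272.0, 176.7], [278.0, 175.6], [284.0, 174.3], [290.0, 173.1], [296.0, 171.7]]
```

Run:
```python
from h import *
from rig import telemetry
o=telemetry.get_obs(); print(o["position"],rel(o,(.553,-.2575,.112),5.1))
```

```text
[ 0.55439064 -0.24424478  0.19379312] (array([-0.0135, -0.0019,  0.0817]), array([-0.76, -0.32,  1.65]))
```

>>> step_arm(targets=[{"dx": -0.008, "dy": -0.001, "dz": 0.01, "rx": -0.4, "ry": -0.2, "rz": 1}, {"dx": -0.0135, "dy": -0.002, "dz": 0.03, "rx": -0.7, "ry": -0.3, "rz": 1.6}, {"dx": -0.0135, "dy": -0.002, "dz": 0.06, "rx": -0.75, "ry": -0.3, "rz": 1.6}, {"dx": -0.0135, "dy": -0.002, "dz": 0.081, "rx": -0.75, "ry": -0.3, "rz": 1.6}, {"dx": -0.0135, "dy": -0.002, "dz": 0.081, "rx": -0.75, "ry": -0.3, "rz": 1.6}])

```text
time: 6.85
position: [0.5512, -0.2553, 0.1095]
tool_rot: [0.674, 0.739, -0.0, -0.004]
ft_force: [-0.1, 0.4, -3.3]
grip_width: 0.0545
```

Run:
```python
from h import *
from rig import telemetry,viewer
o=telemetry.get_obs(); print(o["time"],o["position"],yaw(o),o["grip_width"],o["ft_force"],o["moment"])
for n in ["wrist","scene"]:
    c=viewer.camera(n); cv2.imwrite(f"pics/{n}6.png",c["img"]);np.savez(f"pics/{n}6.npz",**c)
    if n=="wrist": cv2.imwrite("pics/w6z.png",cv2.resize(c["img"][135:240,200:360],None,fx=5,fy=5,interpolation=cv2.INTER_CUBIC))
    else: cv2.imwrite("pics/s6z.png",cv2.resize(c["img"][270:370,250:350],None,fx=6,fy=6,interpolation=cv2.INTER_CUBIC))
print(rel(o,(.553,-.2575,.0796),5.1))
```

```text
6.85 [ 0.55121124 -0.25526763  0.10948652] 5.236971264155614 0.05448637260030706 [-0.11742775  0.38248108 -3.31903943] [-0.02736644  0.03924062 -0.03716688]
(array([-0.0025,  0.0017,  0.0299]), array([-0.32, -0.29,  0.14]))
```

View pics/w6z.png

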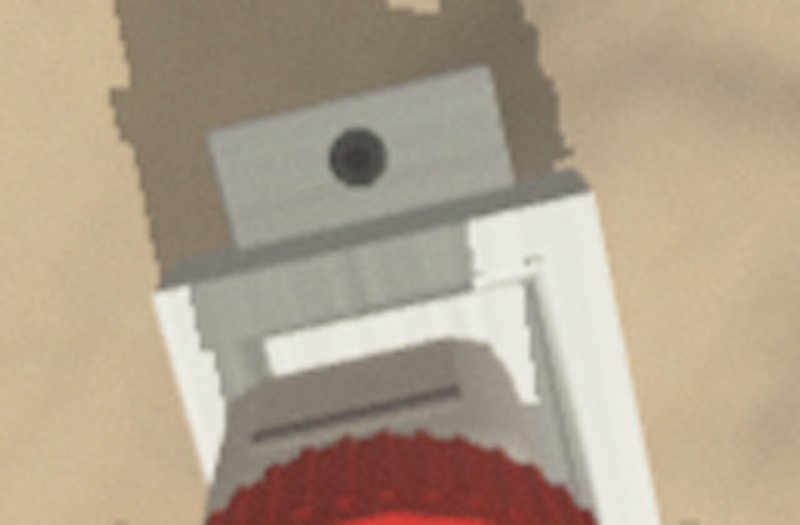

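View pics/s6z.png

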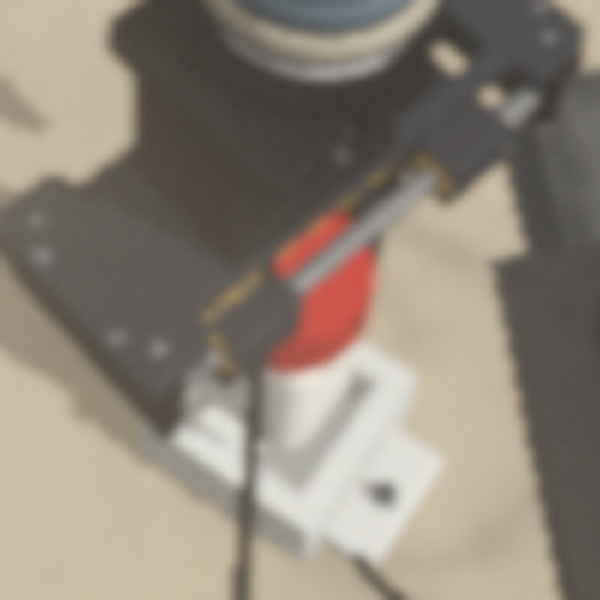

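Run:
```python
from h import *
c=np.load("pics/wrist6.npz")
zz=lambda u,v:(200+u/5-.4,135+v/5-.4)
y=np.radians(18); ex=np.array([np.cos(y),np.sin(y)]); ey=np.array([-np.sin(y),np.cos(y)]); C=np.array([.553,-.2575])
for n,p,z in [("hL",(155,293),.026),("hR",(595,192),.026),("ear",(358,157),.01),("jL",(232,405),.036),("jR",(503,365),.036),("jmid",(360,360),.036)]:
    X=ray(c,*zz(*p),z)[:2]; print(n,X.round(4),"holder frame mm",(1000*(X-C)@ex).round(1),(1000*(X-C)@ey).round(1))
```

```text
hL [ 0.5077 -0.2341] holder frame mm -35.8 36.2
hR [ 0.5759 -0.2114] holder frame mm 36.1 36.8
ear [ 0.538  -0.2118] holder frame mm -0.1 48.1
jL [ 0.5221 -0.2485] holder frame mm -26.6 18.1
jR [ 0.5638 -0.238 ] holder frame mm 16.3 15.2
jmid [ 0.5415 -0.2393] holder frame mm -5.3 20.9
```

Run:
```python
from h import *
c=np.load("pics/wrist6.npz"); im=cv2.resize(c["img"][135:240,200:360],None,fx=5,fy=5,interpolation=cv2.INTER_CUBIC)
T=np.array([.5512,-.2553]); 
y=np.radians(18); ex=np.array([np.cos(y),np.sin(y)]); ey=np.array([-np.sin(y),np.cos(y)])
def dr(pts,z,col,T=T):
    q=np.array([((proj(c,[*(T+p[0]*ex+p[1]*ey),z])-[200,135]+.4)*5) for p in pts]).astype(np.int32); cv2.polylines(im,[q],False,col,1)
a=.022;r=.006
sq=[(-a,-a),(-a,a-r),(-a+r*.3,a-r*.3),(-a+r,a),(a-r,a),(a-r*.3,a-r*.3),(a,a-r),(a,-a)]
dr(sq,.0360,(255,0,0)); dr(sq,.092,(0,160,0))
C=np.array([.553,-.2575]); b=.02375; dr([(-b,-b),(-b,b),(b,b),(b,-b)],.023,(0,0,255),C); b=.036; dr([(-b,-b),(-b,b),(b,b),(b,-b)],.026,(0,0,255),C)
cv2.imwrite("pics/w6o.png",im)
```

```text
(no output)
```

View pics/w6o.png

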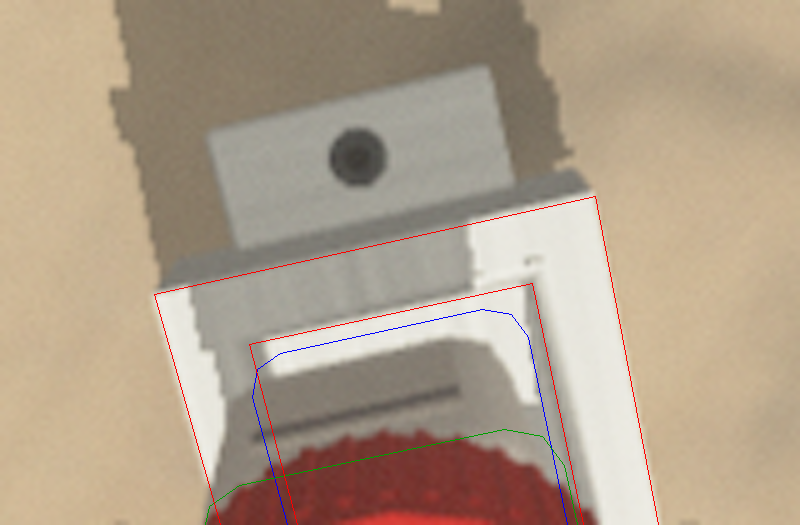

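Run:
```python
from h import *
T=np.array([.6594,-.0182]); y=np.radians(-27.3+90); ex=np.array([np.cos(y),np.sin(y)]); ey=np.array([-np.sin(y),np.cos(y)])
a=.022;r=.006
sq=[(-a,-a+r),(-a,a-r),(-a+r*.3,a-r*.3),(-a+r,a),(a-r,a),(a-r*.3,a-r*.3),(a,a-r),(a,-a+r),(a-r*.3,-a+r*.3),(a-r,-a),(-a+r,-a),(-a+r*.3,-a+r*.3),(-a,-a+r)]
ci=[(.0285*np.cos(t),.0285*np.sin(t)) for t in np.linspace(0,6.3,40)]
for n,(u0,v0,u1,v1,f) in {"scene0":(235,205,315,275,8),"wrist1":(33,142,153,242,6)}.items():
    c=np.load(f"pics/{n}.npz"); im=cv2.resize(c["img"][v0:v1,u0:u1],None,fx=f,fy=f,interpolation=cv2.INTER_CUBIC)
    def dr(pts,z,col):
        q=np.array([((proj(c,[*(T+p[0]*ex+p[1]*ey),z])-[u0,v0]+.5)*f-.5) for p in pts]).astype(np.int32); cv2.polylines(im,[q],False,col,1)
    dr(sq,0,(255,0,0)); dr(sq,.056,(0,255,0)); dr(ci,.084,(255,255,0)); dr(ci,.06,(0,255,255))
    cv2.imwrite(f"pics/ov_{n}.png",im)
```

```text
(no output)
```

View pics/ov_scene0.png

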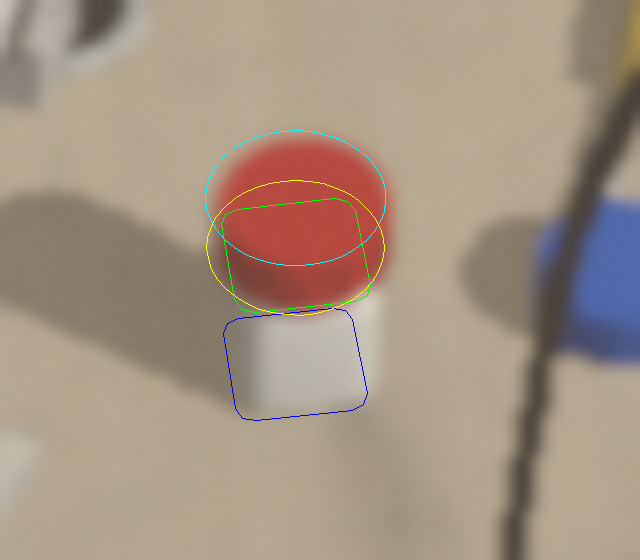

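View pics/ov_wrist1.png

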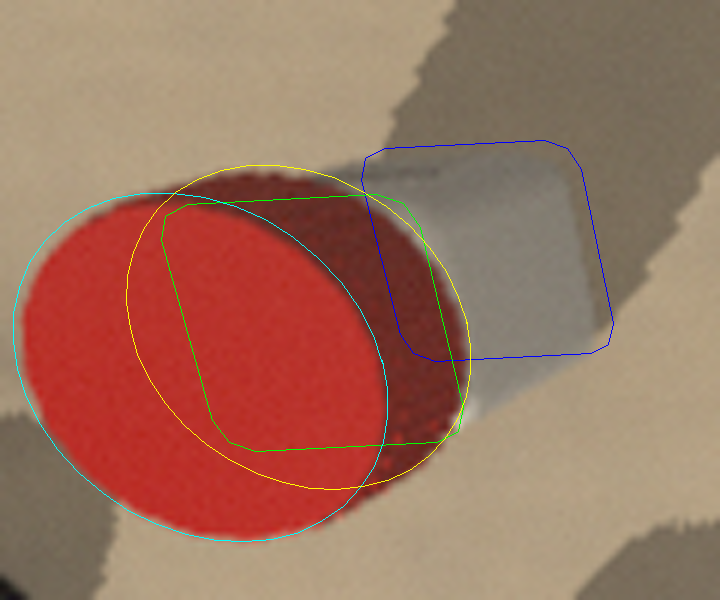

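Run:
```python
from h import *
for n in ["wrist3","wrist4","wrist5","wrist6"]:
    c=np.load(f"pics/{n}.npz"); W=pts(c)
    hsv=cv2.cvtColor(c["img"],cv2.COLOR_BGR2HSV)
    m=cv2.inRange(hsv,(0,150,165),(8,255,255)); m=cv2.erode(m,np.ones((3,3)))>0
    P=W[m]; P=P[np.isfinite(P).all(1)]
    for _ in range(3):
        cen=P.mean(0); n_=np.linalg.svd(P-cen,full_matrices=False)[2][2]; n_*=np.sign(n_[2]); r=(P-cen)@n_; P=P[abs(r)<2*r.std()+1e-4]
    print(n,len(P),cen.round(4),"normal",n_.round(4),"std",r.std(), "tilt",np.degrees(np.arccos(n_[2])))
    cn=max(cv2.findContours(m.astype(np.uint8),0,1)[0],key=cv2.contourArea); print(cv2.boundingRect(cn))
c=np.load("pics/wrist6.npz");W=pts(c)
# jar face region: rows/cols in zoom 280-470, 385-405
S=W[135+370//5:135+425//5,200+300//5:200+450//5].reshape(-1,3); print(S[::60].round(4))
```

```text
wrist3 3414 [ 0.662  -0.0123  0.0848] normal [0.0213 0.0272 0.9994] std 0.0004824948876900626 tilt 1.980843679298333
(240, 239, 93, 41)
wrist4 3460 [ 0.6641 -0.0124  0.2083] normal [0.0112 0.0274 0.9996] std 0.0004855798860422981 tilt 1.6977239068172971
(241, 239, 92, 41)
wrist5 4132 [ 0.5527 -0.2419  0.2051] normal [0.0492 0.0032 0.9988] std 0.00048446720281667023 tilt 2.8263480631138327
(229, 239, 97, 42)
wrist6 4068 [ 0.5491 -0.2529  0.1208] normal [0.0404 0.0042 0.9992] std 0.0004864311490909466 tilt 2.329070722357881
(229, 239, 96, 42)
[[ 0.5333 -0.2382  0.0483]
 [ 0.5337 -0.2378  0.0543]
 [ 0.5341 -0.238   0.0585]
 [ 0.5344 -0.2379  0.0632]
 [ 0.5346 -0.2384  0.066 ]
 [ 0.5351 -0.2372  0.0736]]
```

>>> step_arm(targets=[{"dx": -0.0025, "dy": 0.0017, "dz": 0, "rx": -1.2, "ry": 0, "rz": 0.1}, {"dx": -0.0025, "dy": 0.0017, "dz": 0, "rx": -2.3, "ry": 0, "rz": 0.1}, {"dx": -0.0025, "dy": 0.0017, "dz": 0.004, "rx": -2.3, "ry": 0, "rz": 0.1}, {"dx": -0.0025, "dy": 0.0017, "dz": 0.01, "rx": -2.3, "ry": 0, "rz": 0.1}, {"dx": -0.0025, "dy": 0.0017, "dz": 0.015, "rx": -2.3, "ry": 0, "rz": 0.1}])

```text
time: 7.58
position: [0.555, -0.2587, 0.0976]
tool_rot: [0.675, 0.738, 0.015, 0.013]
ft_force: [-3.3, 4.5, 15.7]
grip_width: 0.0549
```

Run:
```python
from h import *
from rig import telemetry,viewer
o=telemetry.get_obs(); print(o["time"],o["position"],yaw(o),o["grip_width"],o["ft_force"],o["moment"])
c=viewer.camera("wrist"); cv2.imwrite(f"pics/wrist7.png",c["img"]);np.savez(f"pics/wrist7.npz",**c)
im=cv2.resize(c["img"][135:240,200:360],None,fx=5,fy=5,interpolation=cv2.INTER_CUBIC)
T=o["position"][:2]; zb=o["position"][2]-.0736
y=np.radians(18); ex=np.array([np.cos(y),np.sin(y)]); ey=np.array([-np.sin(y),np.cos(y)])
def dr(pts,z,col,T=T):
    q=np.array([((proj(c,[*(T+p[0]*ex+p[1]*ey),z])-[200,135]+.4)*5) for p in pts]).astype(np.int32); cv2.polylines(im,[q],False,col,1)
a=.022;r=.006
sq=[(-a,-a),(-a,a-r),(-a+r*.3,a-r*.3),(-a+r,a),(a-r,a),(a-r*.3,a-r*.3),(a,a-r),(a,-a)]
dr(sq,zb,(255,0,0))
C=np.array([.553,-.2575]); b=.02375; dr([(-b,-b),(-b,b),(b,b),(b,-b)],.023,(0,0,255),C); b=.036; dr([(-b,-b),(-b,b),(b,b),(b,-b)],.026,(0,0,255),C)
cv2.imwrite("pics/w7o.png",im)
W=pts(c); m=cv2.inRange(cv2.cvtColor(c["img"],cv2.COLOR_BGR2HSV),(0,150,165),(8,255,255)); m=cv2.erode(m,np.ones((3,3)))>0
P=W[m]
for _ in range(3):
    cen=P.mean(0); n_=np.linalg.svd(P-cen,full_matrices=False)[2][2]; n_*=np.sign(n_[2]); rr=(P-cen)@n_; P=P[abs(rr)<2*rr.std()+1e-4]
print(n_, rel(o,(.553,-.2575,.0796),5.1), o["q"])
```

```text
7.575 [ 0.55502563 -0.25874118  0.09760144] 5.084280334322583 0.054949233801224996 [-3.34153943  4.53325805 15.67547108] [0.58599791 0.42592933 0.01259703]Traceback (most recent call last):
  File "<stdin>", line 18, in <module>
    u, s, vh = gufunc(a, signature=signature)
               ~~~~~~^^^^^^^^^^^^^^^^^^^^^^^^
    raise LinAlgError("SVD did not converge")
numpy.linalg.LinAlgError: SVD did not converge
```

View pics/w7o.png

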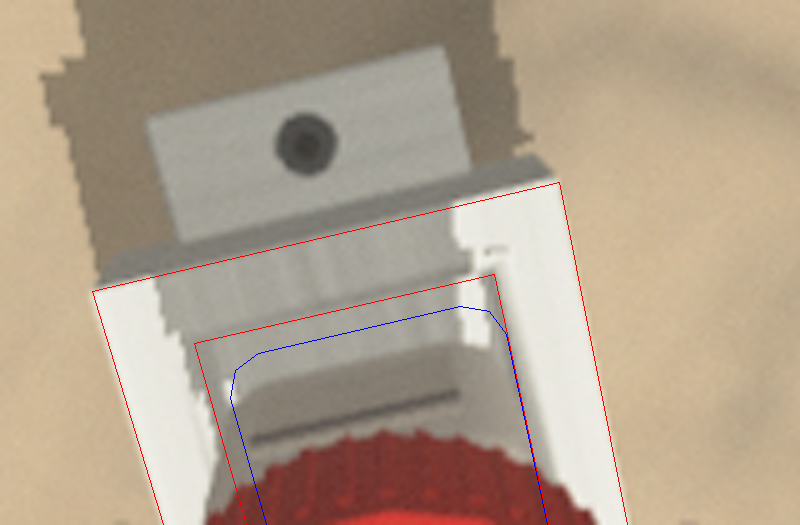

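>>> step_arm(targets=[{"dx": 0.0015, "dy": -0.001, "dz": -0.003, "rx": 0, "ry": 0, "rz": 0}, {"dx": 0.0033, "dy": -0.0023, "dz": -0.003, "rx": 0, "ry": 0, "rz": 0}, {"dx": 0.0033, "dy": -0.0023, "dz": -0.001, "rx": 0, "ry": 0, "rz": 0}, {"dx": 0.0033, "dy": -0.0023, "dz": 0.002, "rx": 0, "ry": 0, "rz": 0}, {"dx": 0.0033, "dy": -0.0023, "dz": 0.005, "rx": 0, "ry": 0, "rz": 0}])

```text
time: 8.25
position: [0.5526, -0.2554, 0.0923]
tool_rot: [0.675, 0.738, 0.015, 0.012]
ft_force: [-0.3, -0.4, -3.1]
grip_width: 0.0548
```

```bash
cat > look.py <<'E'
from h import *
from rig import telemetry,viewer
import sys
k=sys.argv[1]
o=telemetry.get_obs(); print(o["time"],o["position"],yaw(o),o["grip_width"],o["ft_force"].round(2),o["moment"].round(3))
c=viewer.camera("wrist"); cv2.imwrite(f"pics/wrist{k}.png",c["img"]);np.savez(f"pics/wrist{k}.npz",**c)
im=cv2.resize(c["img"][135:240,200:360],None,fx=5,fy=5,interpolation=cv2.INTER_CUBIC)
T=o["position"][:2]; zb=o["position"][2]-.0736
y=np.radians(18); ex=np.array([np.cos(y),np.sin(y)]); ey=np.array([-np.sin(y),np.cos(y)])
def dr(pts,z,col,T=T):
    q=np.array([((proj(c,[*(T+p[0]*ex+p[1]*ey),z])-[200,135]+.4)*5) for p in pts]).astype(np.int32); cv2.polylines(im,[q],False,col,1)
a=.022;r=.006
sq=[(-a,-a),(-a,a-r),(-a+r*.3,a-r*.3),(-a+r,a),(a-r,a),(a-r*.3,a-r*.3),(a,a-r),(a,-a)]
dr(sq,zb,(255,0,0))
C=np.array([.553,-.2575]); b=.02375; dr([(-b,-b),(-b,b),(b,b),(b,-b)],.023,(0,0,255),C); b=.036; dr([(-b,-b),(-b,b),(b,b),(b,-b)],.026,(0,0,255),C)
cv2.imwrite(f"pics/w{k}o.png",im)
W=pts(c); m=cv2.inRange(cv2.cvtColor(c["img"],cv2.COLOR_BGR2HSV),(0,150,165),(8,255,255)); m=cv2.erode(m,np.ones((3,3)))>0
P=W[m]; P=P[np.isfinite(P).all(1)]
for _ in range(3):
    cen=P.mean(0); n_=np.linalg.svd(P-cen,full_matrices=False)[2][2]; n_*=np.sign(n_[2]); rr=(P-cen)@n_; P=P[abs(rr)<2*rr.std()+1e-4]
print("cap normal",n_.round(4),"cap top z",cen.round(4),"tool z",(-Ro.from_quat(o["tool_rot"]).as_matrix()[:,2]).round(4)); print(rel(o,(.553,-.2575,.0796),5.1), "TCP in holder",((T-C)@ex*1000).round(1),((T-C)@ey*1000).round(1))
E
python3 look.py 8
```

```text
8.25 [ 0.55256229 -0.25538338  0.09227616] 5.088157284212695 0.054803705113122776 [-0.3  -0.44 -3.11] [-0.078  0.053  0.045]
cap normal [-0.0035  0.0029  1.    ] cap top z [ 0.5498 -0.2533  0.1036] tool z [-0.0384 -0.0062  0.9992]
(array([-0.0022, -0.0002,  0.0127]), array([ 2.23, -0.16, -0.01])) TCP in holder 0.2 2.1
```

View pics/w8o.png

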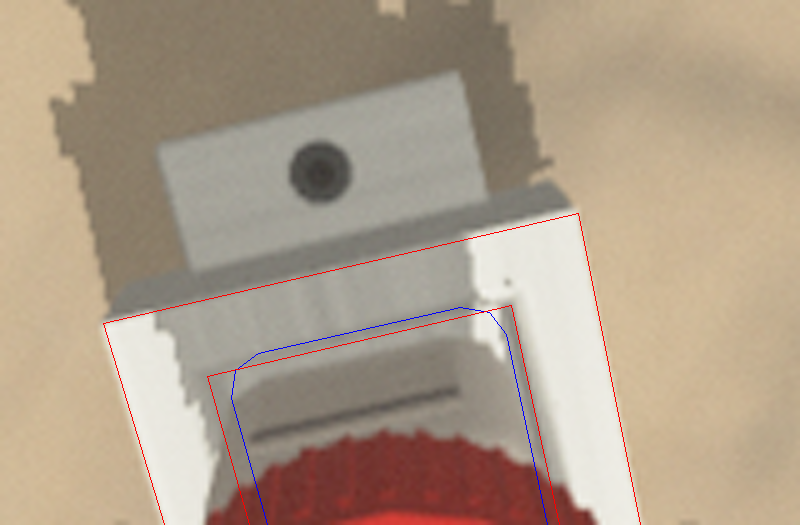

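>>> step_arm(targets=[{"dx": 0, "dy": -0.0002, "dz": 0.004, "rx": 0, "ry": 0, "rz": 0}, {"dx": 0, "dy": -0.0003, "dz": 0.007, "rx": 0, "ry": 0, "rz": 0}, {"dx": 0, "dy": -0.0004, "dz": 0.01, "rx": 0, "ry": 0, "rz": 0}, {"dx": 0, "dy": -0.0005, "dz": 0.0125, "rx": 0, "ry": 0, "rz": 0}, {"dx": 0, "dy": -0.0005, "dz": 0.0135, "rx": 0, "ry": 0, "rz": 0}])

```text
time: 8.93
position: [0.5526, -0.2555, 0.0789]
tool_rot: [0.675, 0.738, 0.015, 0.012]
ft_force: [-0.7, -0.3, 4.6]
grip_width: 0.0548
```

```bash
python3 look.py 9
```

```text
8.925 [ 0.55262954 -0.25551498  0.07893201] 5.094008511616575 0.0547982460692454 [-0.72 -0.28  4.6 ] [-0.024  0.407 -0.03 ]
cap normal [-0.0031 -0.0012  1.    ] cap top z [ 0.5497 -0.2536  0.0902] tool z [-0.0384 -0.006   0.9992]
(array([-0.002 ,  0.0002, -0.0007]), array([ 2.22, -0.15, -0.  ])) TCP in holder 0.3 2.0
```

View pics/w9o.png

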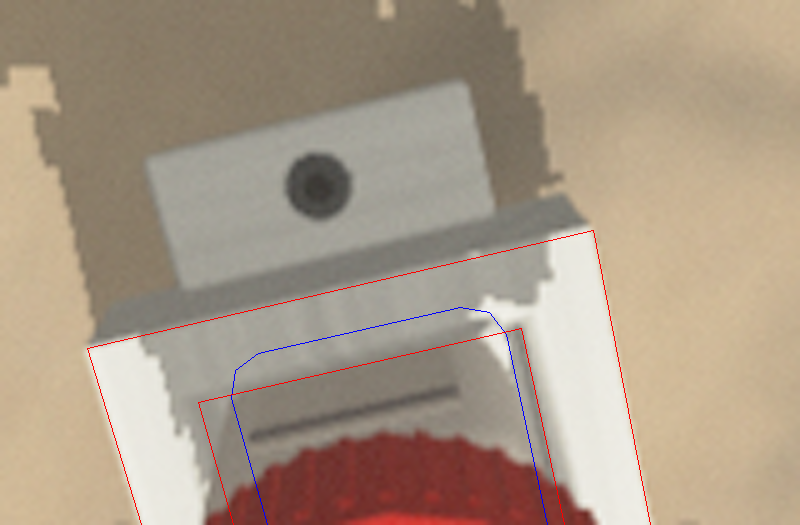

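>>> step_arm(targets=[{"dx": 0, "dy": 0, "dz": -0.001, "rx": 0, "ry": 0, "rz": 0}, {"dx": 0, "dy": 0, "dz": -0.001, "rx": 0, "ry": 0, "rz": 0}, {"dx": 0, "dy": 0, "dz": -0.001, "rx": 1.1, "ry": 0, "rz": 0}, {"dx": 0, "dy": 0, "dz": -0.001, "rx": 2.2, "ry": -0.1, "rz": 0}, {"dx": 0, "dy": 0, "dz": -0.001, "rx": 2.2, "ry": -0.1, "rz": 0}], gripper=0.8)

```text
time: 9.6
position: [0.5531, -0.2555, 0.08]
tool_rot: [0.675, 0.738, 0.0, -0.0]
ft_force: [-0.5, 0.5, -0.5]
grip_width: 0.0694
```

```bash
python3 look.py 10
python3 - <<'E'
from h import *
c=np.load("pics/wrist10.npz")
cv2.imwrite("pics/w10z.png",cv2.resize(c["img"][190:350,180:380],None,fx=4,fy=3.7))
E
```

```text
9.6 [ 0.55307669 -0.25545268  0.07998097] 5.131605076979163 0.06940568669687767 [-0.5   0.47 -0.48] [-0.117  0.014 -0.021]
cap normal [ 0.0012 -0.002   1.    ] cap top z [ 0.5518 -0.2523  0.0903] tool z [-4.e-04 -5.e-04  1.e+00]
(array([-0.002 , -0.0003,  0.0004]), array([ 0.03, -0.03,  0.03])) TCP in holder 0.7 1.9
```

View pics/w10z.png

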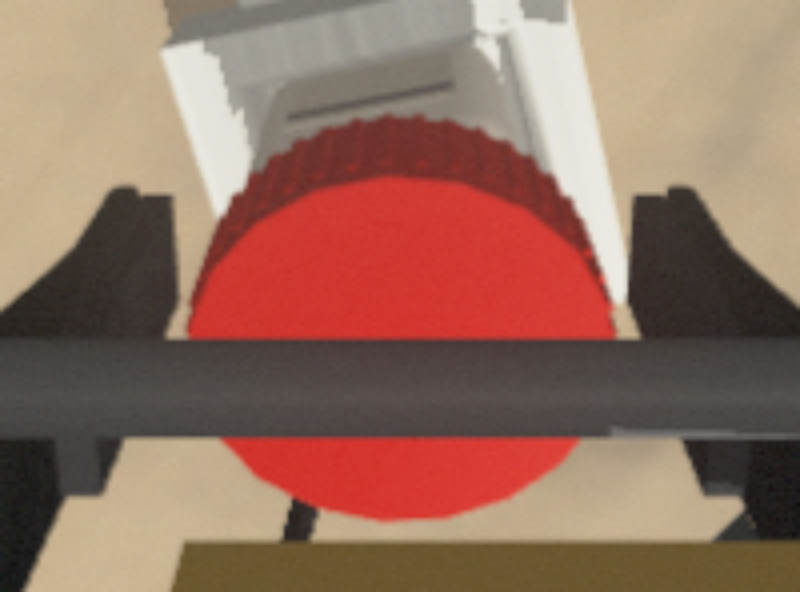

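Run:
```python
from h import *
c=np.load("pics/wrist10.npz")
m=cv2.inRange(cv2.cvtColor(c["img"],cv2.COLOR_BGR2HSV),(0,150,165),(8,255,255)); v,u=np.nonzero(m)
pts_=[]
for r in list(range(240,280))+list(range(312,330)):
    us=u[v==r]
    if len(us)>20: pts_+= [(us.min(),r),(us.max(),r)]
e=cv2.fitEllipse(np.array(pts_,np.float32)); X=ray(c,*e[0],.0903); print(e,X)
C=np.array([.553,-.2575]);y=np.radians(18); ex=np.array([np.cos(y),np.sin(y)]); ey=np.array([-np.sin(y),np.cos(y)])
print("cap in holder mm",(X[:2]-C)@ex*1000,(X[:2]-C)@ey*1000)
T=np.array([.55308,-.25545]); t=np.radians(5.13); print("cap rel TCP tool x,y",(X[:2]-T)@[-np.sin(t),np.cos(t)]*1000,(X[:2]-T)@[np.cos(t),np.sin(t)]*1000)
```

```text
((280.0429992675781, 283.74609375), (91.93263244628906, 105.54340362548828), 88.11568450927734) [ 0.55200486 -0.25562257  0.0903    ]
cap in holder mm -0.36628082084631125 2.0930579714467177
cap rel TCP tool x,y -0.07574443005672951 -1.0862681676819665
```

>>> step_arm(targets=[{"dx": 0, "dy": 0, "dz": 0, "rx": 0, "ry": 0, "rz": 0}, {"dx": 0, "dy": 0, "dz": 0, "rx": 0, "ry": 0, "rz": 0}, {"dx": 0, "dy": 0, "dz": 0, "rx": 0, "ry": 0, "rz": 0}, {"dx": 0, "dy": 0, "dz": 0, "rx": 0, "ry": 0, "rz": 0}, {"dx": 0, "dy": 0, "dz": 0, "rx": 0, "ry": 0, "rz": 0}], gripper=0.3, force=50)

```text
time: 10.28
position: [0.5528, -0.2553, 0.0799]
tool_rot: [0.675, 0.738, 0.0, -0.0]
ft_force: [0.8, 0.2, -0.0]
grip_width: 0.0543
```

```bash
python3 look.py 11
```

```text
10.275 [ 0.55280366 -0.25527693  0.07988365] 5.120769128340368 0.05433181526379711 [ 0.8   0.21 -0.  ] [ 0.013 -0.054 -0.022]
cap normal [ 4.e-04 -2.e-03  1.e+00] cap top z [ 0.5506 -0.2532  0.0903] tool z [-2.e-04 -1.e-03  1.e+00]
(array([-0.0022, -0.    ,  0.0003]), array([ 0.02, -0.05,  0.02])) TCP in holder 0.5 2.2
```

>>> step_arm(targets=[{"dx": 0, "dy": 0, "dz": 0, "rx": 0, "ry": 0, "rz": -6}, {"dx": 0, "dy": 0, "dz": 0, "rx": 0, "ry": 0, "rz": -13}, {"dx": 0, "dy": 0, "dz": 0, "rx": 0, "ry": 0, "rz": -20}, {"dx": 0, "dy": 0, "dz": 0, "rx": 0, "ry": 0, "rz": -26}, {"dx": 0, "dy": 0, "dz": 0, "rx": 0, "ry": 0, "rz": -30}])

```text
time: 10.95
position: [0.5525, -0.2555, 0.08]
tool_rot: [0.46, 0.888, 0.0, -0.0]
ft_force: [-0.8, 0.0, 0.6]
grip_width: 0.0544
```

```bash
python3 look.py 12
```

```text
10.95 [ 0.55251156 -0.25551153  0.07999117] 35.19393791427856 0.054360746136232534 [-0.85  0.02  0.62] [-0.072  0.161 -0.265]
cap normal [-5.0e-04 -1.4e-03  1.0e+00] cap top z [ 0.5507 -0.253   0.0904] tool z [ 2.e-04 -1.e-03  1.e+00]
(array([-0.0019, -0.0007,  0.0004]), array([ 1.000e-02, -6.000e-02,  3.009e+01])) TCP in holder 0.1 2.0
```

View pics/wrist12.png

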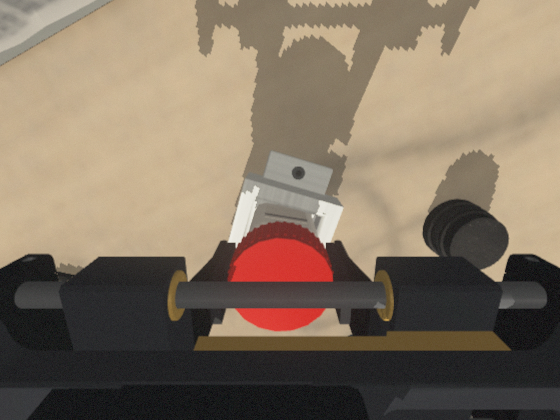

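>>> step_arm(targets=[{"dx": 0, "dy": 0, "dz": 0, "rx": 0, "ry": 0, "rz": -6}, {"dx": 0, "dy": 0, "dz": 0, "rx": 0, "ry": 0, "rz": -12}, {"dx": 0, "dy": 0, "dz": 0, "rx": 0, "ry": 0, "rz": -18}, {"dx": 0, "dy": 0, "dz": 0, "rx": 0, "ry": 0, "rz": -22}, {"dx": 0, "dy": 0, "dz": 0, "rx": 0, "ry": 0, "rz": -22}])

```text
time: 11.62
position: [0.5523, -0.256, 0.0813]
tool_rot: [0.282, 0.96, -0.0, -0.0]
ft_force: [-1.8, 1.1, 7.7]
grip_width: 0.0543
```

```bash
python3 look.py 13
python3 - <<'E'
from h import *
c=np.load("pics/wrist13.npz")
cv2.imwrite("pics/w13z.png",cv2.resize(c["img"][140:290,180:380],None,fx=4,fy=4,interpolation=cv2.INTER_CUBIC))
E
```

```text
11.625 [ 0.55234624 -0.25597986  0.08134117] 57.29129042110124 0.05433993519261319 [-1.79  1.05  7.69] [-0.017  0.407  0.063]
cap normal [ 9.e-04 -6.e-04  1.e+00] cap top z [ 0.5567 -0.2535  0.0918] tool z [2.e-04 1.e-04 1.e+00]
(array([-0.0014, -0.0009,  0.0017]), array([-2.000e-02, -0.000e+00,  5.219e+01])) TCP in holder -0.2 1.6
```

View pics/w13z.png

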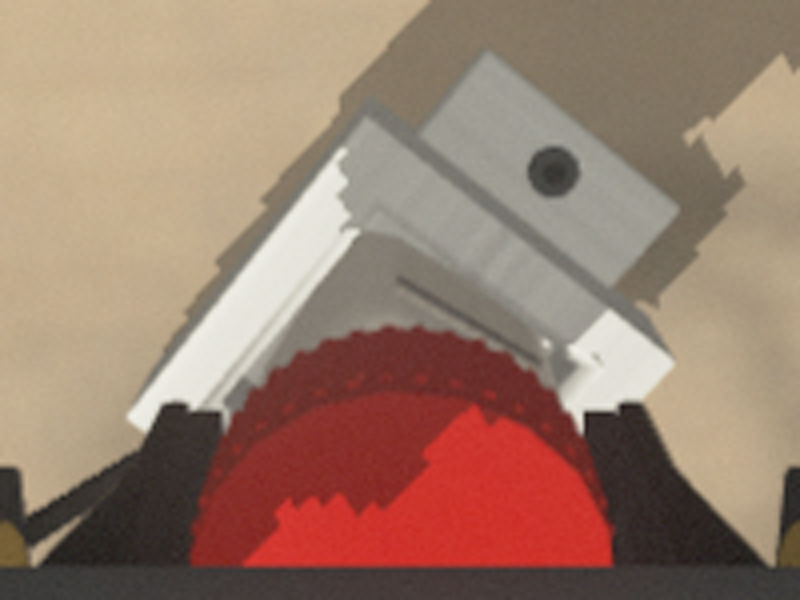

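>>> step_arm(targets=[{"dx": 0, "dy": 0, "dz": -0.0005, "rx": 0, "ry": 0, "rz": -5}, {"dx": 0, "dy": 0, "dz": -0.001, "rx": 0, "ry": 0, "rz": -10}, {"dx": 0, "dy": 0, "dz": -0.001, "rx": 0, "ry": 0, "rz": -15}, {"dx": 0, "dy": 0, "dz": -0.001, "rx": 0, "ry": 0, "rz": -15.5}, {"dx": 0, "dy": 0, "dz": -0.001, "rx": 0, "ry": 0, "rz": -15.5}])

```text
time: 12.3
position: [0.552, -0.2562, 0.0823]
tool_rot: [0.15, 0.989, -0.0, -0.0]
ft_force: [-2.2, -1.7, -0.5]
grip_width: 0.0543
```

```bash
python3 look.py 14
python3 - <<'E'
from h import *
c=np.load("pics/wrist14.npz")
cv2.imwrite("pics/w14z.png",cv2.resize(c["img"][140:290,180:380],None,fx=4,fy=4,interpolation=cv2.INTER_CUBIC))
c=np.load("pics/wrist13.npz"); z=lambda u,v:(180+u/4-.4,140+v/4-.4)
A=ray(c,*z(398,277),.045);B=ray(c,*z(545,358),.045); d=B-A; print("groove yaw13",np.degrees(np.arctan2(d[1],d[0])))
c=np.load("pics/wrist9.npz"); z=lambda u,v:(200+u/5-.4,135+v/5-.4)
A=ray(c,*z(252,437),.045);B=ray(c,*z(455,388),.045); d=B-A; print("groove yaw9",np.degrees(np.arctan2(d[1],d[0])))
E
```

```text
12.3 [ 0.55203234 -0.25615384  0.08228118] 72.70813697614047 0.05430056781967071 [-2.15 -1.66 -0.54] [-0.158  0.237 -0.015]
cap normal [ 0.0039 -0.0017  1.    ] cap top z [ 0.5688 -0.2579  0.0927] tool z [9.e-04 3.e-04 1.e+00]
(array([-0.0013, -0.001 ,  0.0027]), array([-6.000e-02, -2.000e-02,  6.761e+01])) TCP in holder -0.5 1.6
groove yaw13 27.29787497939489
groove yaw9 18.658601180824757
```

View pics/w14z.png

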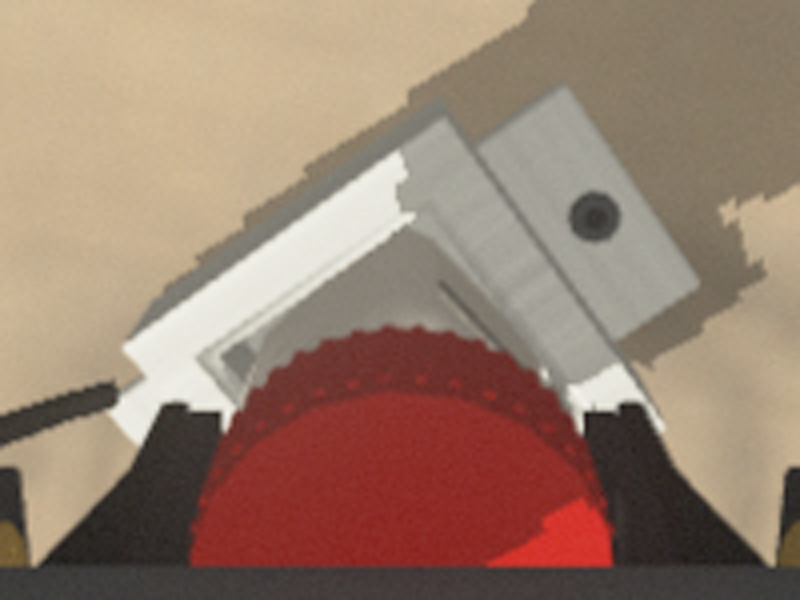

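>>> step_arm(targets=[{"dx": 0, "dy": 0, "dz": -0.002, "rx": 0, "ry": 0, "rz": 0}, {"dx": 0, "dy": 0, "dz": -0.004, "rx": 0, "ry": 0, "rz": 0}, {"dx": 0, "dy": 0, "dz": -0.006, "rx": 0, "ry": 0, "rz": 0}, {"dx": 0, "dy": 0, "dz": -0.008, "rx": 0, "ry": 0, "rz": 0}, {"dx": 0, "dy": 0, "dz": -0.008, "rx": 0, "ry": 0, "rz": 0}])

```text
time: 12.98
position: [0.5521, -0.2561, 0.0906]
tool_rot: [0.15, 0.989, -0.0, -0.0]
ft_force: [-0.2, 0.4, -1.4]
grip_width: 0.0542
```

```bash
python3 look.py 15
python3 - <<'E'
from h import *
c=np.load("pics/wrist15.npz")
cv2.imwrite("pics/w15z.png",cv2.resize(c["img"][140:290,180:380],None,fx=4,fy=4,interpolation=cv2.INTER_CUBIC))
E
```

```text
12.975 [ 0.55213323 -0.25607426  0.09059114] 72.72401710002417 0.05422448754062713 [-0.25  0.41 -1.36] [-0.083  0.151 -0.001]
cap normal [7.5e-03 6.0e-04 1.0e+00] cap top z [ 0.5689 -0.2578  0.101 ] tool z [6.e-04 4.e-04 1.e+00]
(array([-0.0013, -0.0011,  0.011 ]), array([-5.000e-02, -1.000e-02,  6.762e+01])) TCP in holder -0.4 1.6
```

View pics/w15z.png

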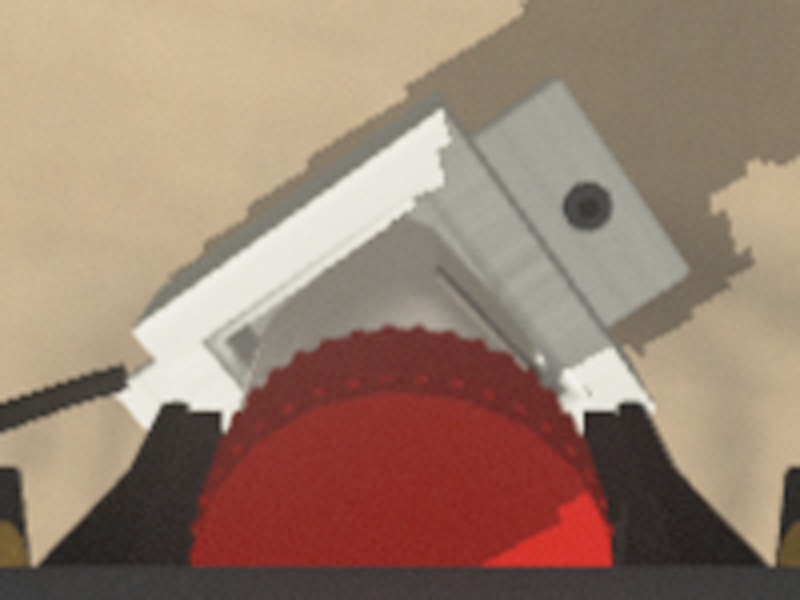

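>>> step_arm(targets=[{"dx": 0, "dy": 0, "dz": -0.007, "rx": 0, "ry": 0, "rz": 0}, {"dx": 0, "dy": 0, "dz": -0.014, "rx": 0, "ry": 0, "rz": 0}, {"dx": 0, "dy": 0, "dz": -0.021, "rx": 0, "ry": 0, "rz": 0}, {"dx": 0, "dy": 0, "dz": -0.027, "rx": 0, "ry": 0, "rz": 0}, {"dx": 0, "dy": 0, "dz": -0.027, "rx": 0, "ry": 0, "rz": 0}])

```text
time: 13.65
position: [0.5526, -0.2563, 0.1183]
tool_rot: [0.15, 0.989, -0.001, 0.0]
ft_force: [-0.1, 0.6, -0.6]
grip_width: 0.0544
```

```bash
python3 look.py 16
python3 - <<'E'
from h import *
from rig import viewer
c=np.load("pics/wrist16.npz")
cv2.imwrite("pics/w16z.png",cv2.resize(c["img"][140:290,180:380],None,fx=4,fy=4,interpolation=cv2.INTER_CUBIC))
c=viewer.camera("scene"); np.savez("pics/scene16.npz",**c); cv2.imwrite("pics/scene16.png",c["img"])
cv2.imwrite("pics/s16z.png",cv2.resize(c["img"][250:370,240:360],None,fx=5,fy=5,interpolation=cv2.INTER_CUBIC))
E
```

```text
13.65 [ 0.55255648 -0.25634433  0.11833069] 72.72412637422683 0.05444575457089717 [-0.11  0.57 -0.58] [ 0.003  0.018 -0.002]
cap normal [-2.e-04 -1.e-03  1.e+00] cap top z [ 0.5692 -0.2581  0.1288] tool z [-6.0e-04  1.3e-03  1.0e+00]
(array([-0.0007, -0.0009,  0.0387]), array([-2.000e-02,  9.000e-02,  6.762e+01])) TCP in holder -0.1 1.2
```

View pics/w16z.png

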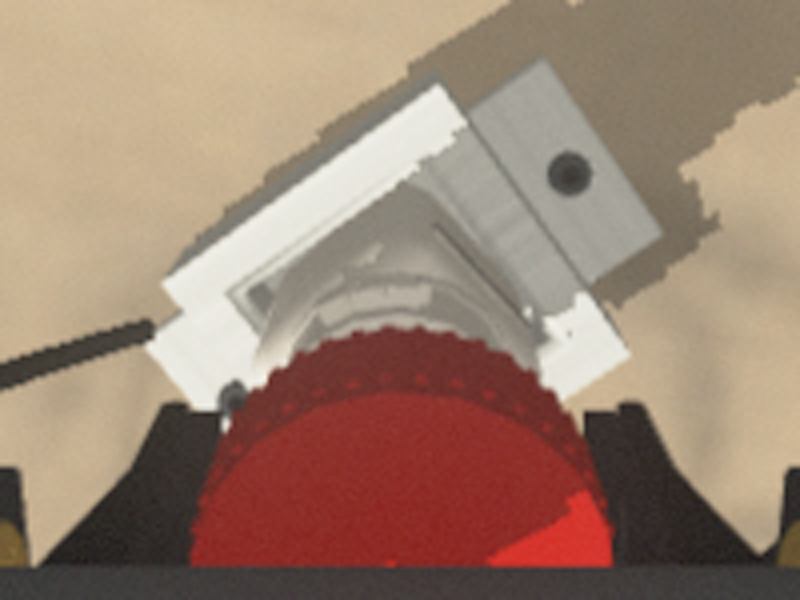

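View pics/s16z.png

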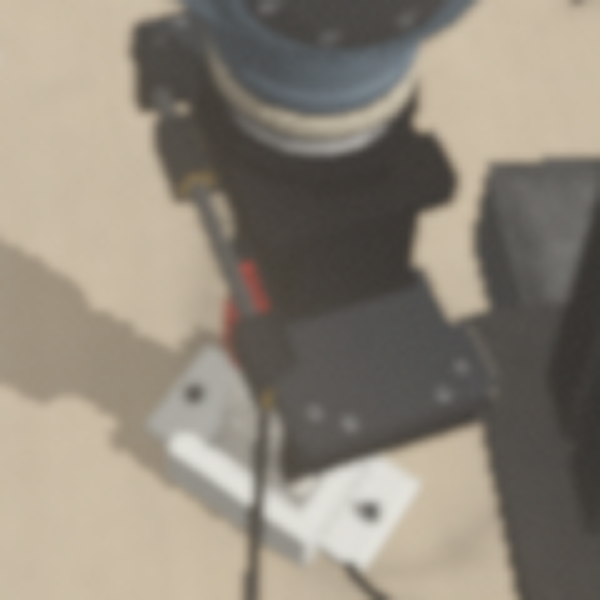

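View pics/scene16.png

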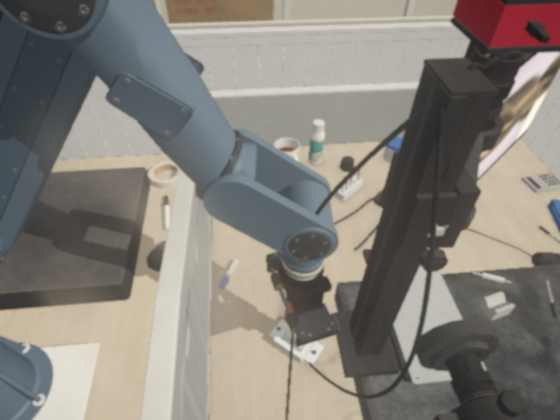

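Run:
```python
from h import *
from rig import robot,telemetry
c=np.load("pics/wrist16.npz"); W=pts(c)
for u,v in [(380,265),(400,290),(400,275),(360,300),(440,290),(400,315)]:
    print(u,v,W[140+v//4,180+u//4].round(4))
o=telemetry.get_obs(); print(o["position"],o["joint_velocities"].round(3),o["ft_force"])
robot.hand_in()
```

```text
380 265 [ 0.5306 -0.253   0.0603]
400 290 [ 0.5305 -0.2491  0.0784]
400 275 [ 0.5322 -0.2497  0.0635]
360 300 [ 0.5306 -0.2561  0.0782]
440 290 [ 0.5365 -0.2436  0.0655]
400 315 [ 0.5334 -0.2501  0.0815]
[ 0.55208987 -0.25602534  0.11759707] [ 0.002  0.006  0.004 -0.     0.002  0.   ] [ 0.03741463 -0.85993855 -0.77875783]
the job is handed in; nothing more can be done
```

I seated the closed jar in the holder's pocket and unscrewed the red cap about 68° anticlockwise, roughly 59° relative to the jar. I then lifted it off and handed the job in with the cap still gripped above the open mouth.

**Last checks**
- **Cap height:** the cap's lower edge is at about 105 mm and the mouth at 82 mm, so the gap is about 22 mm.
- **Level and centring:** the cap's tilt was under 0.1°. It was within about 0.5 mm of where it came off the jar.
- **Jar seated:** depth readings put the rim at about 81.5 mm, against 82 mm expected. The wrist force of about 0.8 N matches the cap's weight alone.
- **Time:** about 14 s on the robot's clock.

**What went wrong or is unconfirmed**
- **Tilted first grip:** my first grip left the jar about 2.5° off vertical. I tilted the tool to correct it, then gripped the cap again level once it was seated.
- **Contact while seating:** the first attempt to lower the jar touched the pocket's chamfer with about 19 N. I backed off, shifted a few millimetres, and it then went in freely.
- **Jar turning play:** the jar turned about 8–9° in the pocket before it was held, a little more than the 6° stated.
- **Bystanders:** the arm did not go near the V block, drill tube or lens, and no unexpected forces showed. I did not measure their positions again at the end, and the V block was hidden behind the arm in the last view.

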